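# Refit the wheel and spring clip of a furnace-door trolley

## Robot

A 6-joint arm with a two-finger parallel gripper is mounted at the origin on the work surface. World frame = base frame: x ahead of the robot, y to its left, z up, the work surface at z = 0. Lengths are in m, angles in rad, forces in N, time in s.
With the tool pointing down it reaches from about 0.35 to 0.975 m from the base axis. Payload 4.9 kg.
Tool frame: the origin (TCP) lies between the finger pads; the fingertips stand 17 mm ahead of it and the grasp point (between the pads) lies 2 mm behind it; z points along the fingers, y is the direction in which the jaws open and shut (so a half turn about z gives the same grasp; the last joint's range is limited). The gripper opens to 85 mm and grips with 20 to 120 N. Pads are 22 mm wide; open, the fingers measure 114 mm over their backs; the gripper's body (76 mm by 85 mm) begins 54 mm behind the grasp point. The pads swing forward as they close: fully open they stand 13 mm farther back than shut.
Start: joints at [1.055, 0.053, 1.613, -0, 1.476, -0.119], TCP at [0.242, 0.576, 0.248] pointing down, gripper open.
Joint ranges: [-3.01, 3.01], [-1.01, 2.22], [0.06, 2.58], [-1.02, 4.17], [0.09, 2.62], [-3.14, 3.14]. Speed limits (rad/s): [2.57, 2.57, 3.14, 3.14, 3.14, 3.14].

## Interface

Orientations are given as a unit quaternion [w, x, y, z].
In Python, from plant import state, grab_frame, camera_model, job_done, find_in, silhouettes, landmark_of gives the robot as it stands.
- The arm moves only by the shell command python3 -m crank 'ROWS'. ROWS is JSON, a list of rows, each an object with "angular": the turn, a rotation vector about the tool's x, y, z each as a share of 5 degrees, from -1 to 1, a list of three; "delta_pos": the shift along the tool's x, y, z each as a share of 3 cm, from -1 to 1, a list of three; "gripper": the opening, from 0 (shut) to 1 (fully open). In form: [{"angular": [ax, ay, az], "delta_pos": [tx, ty, tz], "gripper": gripper}, ...]. A call has 1 to 12 rows; each row shifts and turns the commanded pose from where the row before left it, along the tool's axes as they then stand; what a row does not reach is not made up. A row lasts 1/8 s, in which the tool goes at most 62.5 mm and 10.7 degrees, less where a joint would pass 70% of its speed; a pose out of reach is approached as far as the arm can. A call with a number of a shift or a turn outside -1 to 1 is refused whole. A call with a gripper value outside its range is refused whole. The fingers move at their own pace and stop on an object; the grip force is fixed at half the most. Time passes only in rows, so rows that do not move let the fingers close. It gives the time, the measured TCP pose, the force and the opening at its end, in the units of the state.
- state(): the state, without advancing time (a new reading comes with each control period).
- grab_frame(name): name is "scene" or "top" or "wrist"; returns the picture (384x512x3 uint8, red, green, blue); there is no depth.
- camera_model(name): a dict with "camera_matrix" (3x3 intrinsics, pixels), "rvec" (rotation vector, rad) and "tvec" (3), from world to camera coordinates, as OpenCV has them; the wrist camera has in their place "mount" (4x4, takes a point from camera to tool coordinates, whose origin is the TCP and whose axes are the flange's). Camera axes: x right, y down, z forward; pixel columns grow to the right and rows downward; lengths in m; the calibration is good to about 2 mm. A picture is of the moment at which its call begins: read the wrist's pose just before it. camera_model takes no time and is no camera call.
- job_done(): hands the job in, once; it reports no verdict.
Trained networks look in the newest picture that a camera, given by its name, has taken for a name from the list of things; names that differ only in an ending like _2 or _b are one class to them, and where a whole thing is asked for, a point or a joint stands for the part that bears it (a point fixed in the world has none). Each returns a list of dicts, best first, with "conf" (0 to 1); they miss things now and then, are a little off and sometimes report something else, mostly with a low value. They report only what shows in the picture. A call takes as long as a camera call. They do not tell look-alikes from the thing itself.
- find_in(camera, target): "bbox" ([left, top, right, bottom] in pixels, round what is visible of it).
- silhouettes(camera, target): "mask" (384x512 bool, what is visible of it) and "bbox" ([left, top, right, bottom] in pixels, round what is visible of it).
- landmark_of(camera, target): "pixel" ([column, row] in pixels: a listed point, or the origin of a listed thing).
The state is a dict: "time": time; "joint_pos": joint angles; "joint_vel": joint speeds; "joint_efforts": joint torques, N m; "tool_pos": TCP position; "tool_rot": TCP orientation; "contact_force": force on the tool from outside, world axes, zero at the start; "ft_torque": the same for the moment, N m; "gripper_width": opening from 0.0 (shut) to 1.0 (fully open).
Only numpy, scipy, OpenCV 4.12 (cv2) and the standard library are available. Lean on these libraries where they do the work, as an engineer would, in place of code of your own. Each camera call takes 0.05 s, during which the arm holds its last target.

## Task

The furnace-door trolley lies on the bench with one wheel off. Gently lower the loose grooved wheel down the bare axle until it sits fully home, then push the large spring clip sideways into the axle's groove above the wheel's hub until it snaps home, and let go. The axles are screwed out to different heights, so feel for the groove and never force the clip, and leave everything else on the bench where it is.

Things in the scene. Friction and masses are not known exactly. Their poses are not given: they have to be found in the camera images.
- trolley: Grey steel plate, 96 mm (x) by 232 mm (y), top face 13 mm over the bench; it does not shift. Two upright axles stand 130 mm apart along its y axis: the one at y = +65 mm carries a wheel and clip, fitted just as the loose ones are to be; the one at y = -65 mm is bare. Origin under the plate's middle, on the bench.
- axle_foot (a point): On the BARE axle's centreline at the plate's top face; z up. A shoulder 40 mm across rises 11 mm; then the axle, 24 mm across, tip bevelled 3 mm. Its clip groove is 18 mm across and 6.6 mm wide. The axle is screwed out by an unknown amount (it stays so): groove's lower edge 40.7 to 47.7 mm above this point, tip 16.3 mm above that edge. A seated wheel's hub face is 41 mm above the point.
- wheel_centre (a point): The loose wheel, dark steel, lying flat. Rim 64 mm across, 22 mm thick, with a V groove round it; hub 40 mm across, 30 mm long, 4 mm proud of the rim on both sides; bore 26.6 mm (1.3 mm clear of the axle all round). 0.3 to 0.5 kg. The point is its centre, 15 mm from either hub face; z along the bore. Seated, it is 26 mm above axle_foot.
- clip_seat (a point): The large spring clip, lying flat: a 5 mm thick steel ring, 30 mm across, open on one side, with sprung jaws and a black grip tab opposite the opening. The point is the ring's centre (on the axle's centreline when home), 2.5 mm above the underside. x points out through the opening (push the clip along +x), y across the jaws, z up. The jaws' ends flare to 34 mm wide, 16 mm ahead of the point.
- clip_grip (a point): Centre of the clip's grip tab, an upright black block 14 mm (x) by 16 mm (y: grip across this) and 28 mm tall from the clip's underside; 34 mm behind clip_seat, same axes. The point is 14 mm above the underside.
- clip_jaw_l (a joint): Spring-out angle (rad) of the clip's +y jaw: 0 at rest, about 0.15 as the throat (12 mm wide, 7 mm ahead of clip_seat) passes the groove's 18 mm, at most 0.22. In line with the groove the jaws meet it with clip_seat 15 mm short of the axle's centreline; 8 to 14 N (with its rub on the hub) opens them, the push falls away some 7 mm short, then the clip pulls itself home.
- clip_jaw_r (a joint): The same for the -y jaw. Against the axle's full 24 mm the jaws stop with clip_seat about 19 mm short, and cannot spring wide enough to pass however hard the push; there a light lean (3 to 5 N) lets the clip slide along the axle until the jaws drop some 4 mm into the groove. A jammed push of over 10 N overstrains the clip.
- small_clip: a smaller spring clip of the same pattern (35 mm long, 16 mm tall), for another axle; not needed. Origin at the middle of its underside.
- washer: plain steel washer, 38 mm across, 4 mm thick; not needed. Origin at the middle of its underside.
- jacks: glassblower's jacks, two steel blades on a bow, 245 mm long, 9 mm thick, lying flat; not needed. Origin at the middle of its underside.
- spanner: steel spanner, 190 mm long, lying flat; not needed. Origin at the middle of its underside.
- grease_tin: low round metal tin, 68 mm across, 36 mm tall; not needed. Origin at the middle of its underside.
- oil_bottle: small amber oil bottle, 38 mm across, 85 mm tall; not needed. Origin at the middle of its underside.
- tumbler: green glass tumbler, 68 mm across, 85 mm tall; not needed. Origin at the middle of its underside.
- brush: brush, 170 mm long, lying flat; not needed. Origin at the middle of its underside.
Not all that is in view belongs to the job. Leave any pink or turquoise look-alike of the part that bears clip_seat alone.

How it is judged:
By the outcome, as a careful person would: the job done as asked, in the order asked, and still so for the second after the job is handed in, with the robot touching nothing.
It also fails if it takes over 72 s, if anything falls off the work surface, if the arm or the gripper's body presses on something with over 40 N, if the wrist force passes 120 N, or if a joint passes its speed limit or range.

## Working session

There is one attempt and no reset: what is moved stays moved. The work goes in short steps, Python scripts to look and compute and a shell command to move; the robot and the scene stay as the last step left them, time stands still between calls to the robot, and variables do not carry over. Pictures are saved under pics/ and viewed, and the job is handed in when it is done.

```bash
mkdir -p pics; ls
python3 - <<'E'
from plant import *
import cv2,json
print(state())
for n in("scene","top","wrist"):
    f=grab_frame(n); cv2.imwrite(f"pics/{n}0.png",f[:,:,::-1]); print(n,camera_model(n))
E
```

```text
pics
{'time': 0.0, 'joint_pos': array([ 1.05503567e+00,  5.33264783e-02,  1.61428197e+00,  1.10879562e-06,
        1.47600306e+00, -1.18995682e-01]), 'joint_vel': array([-1.72202808e-03,  2.60368845e-04,  1.60697283e-03,  1.14679740e-03,
        3.50576513e-05,  1.25411837e-03]), 'joint_efforts': array([ 2.52381113e-03, -3.93672538e+01, -3.70187545e+01,  1.09624502e-04,
        6.94248243e-03,  2.72860561e-06]), 'tool_pos': array([0.2412295 , 0.57593681, 0.247089  ]), 'tool_rot': array([-3.15543944e-04,  1.97083752e-01,  9.80386136e-01, -9.58843769e-04]), 'contact_force': array([ 0.50859215, -0.12896925, -0.23425566]), 'ft_torque': array([-0.01881843,  0.02019691, -0.0140955 ]), 'gripper_width': 0.9961659895089542}
scene {'camera_matrix': array([[368.3195188 ,   0.        , 255.23017048],
       [  0.        , 368.3195188 , 191.31429433],
       [  0.        ,   0.        ,   1.        ]]), 'rvec': array([ 2.0853389 ,  0.88854313, -0.45186865]), 'tvec': array([-0.39491019, -0.18040753,  1.38238264])}
top {'camera_matrix': array([[373.84244623,   0.        , 258.24623265],
       [  0.        , 373.84244623, 192.07462929],
       [  0.        ,   0.        ,   1.        ]]), 'rvec': array([ 2.17222307, -2.11376378,  0.12048098]), 'tvec': array([0.04336656, 0.55175511, 0.87854658])}
wrist {'camera_matrix': array([[343.51711314,   0.        , 249.21411977],
       [  0.        , 343.51711314, 187.72858094],
       [  0.        ,   0.        ,   1.        ]]), 'mount': array([[-5.12602291e-05, -9.65009799e-01, -2.62213814e-01,
         6.73261414e-02],
       [ 9.99999556e-01, -2.96099681e-04,  8.94227819e-04,
        -9.28070236e-04],
       [-9.40580035e-04, -2.62213652e-01,  9.65009387e-01,
        -1.25208696e-01],
       [ 0.00000000e+00,  0.00000000e+00,  0.00000000e+00,
         1.00000000e+00]])}
```

View pics/scene0.png

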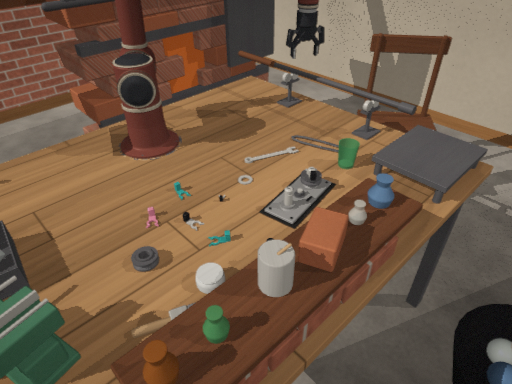

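View pics/top0.png

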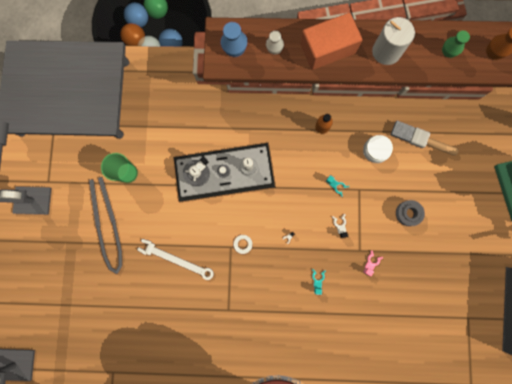

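View pics/wrist0.png

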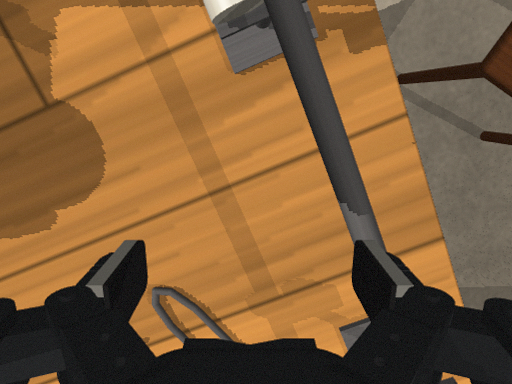

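```bash
cat > h.py <<'E'
import numpy as np,cv2
from plant import *
from scipy.spatial.transform import Rotation as R
def rot(q): return R.from_quat([q[1],q[2],q[3],q[0]])
def cam(n,st=None):
    m=camera_model(n);K=np.array(m['camera_matrix'])
    if n=='wrist':
        st=st or state();M=np.array(m['mount']);T=np.eye(4);T[:3,:3]=rot(st['tool_rot']).as_matrix();T[:3,3]=st['tool_pos']
        C=T@M;Rw=C[:3,:3].T;return K,Rw,-Rw@C[:3,3]
    return K,cv2.Rodrigues(np.array(m['rvec']))[0],np.array(m['tvec'])
def back(n,px,z,c=None):
    K,Rw,t=c or cam(n);d=Rw.T@np.linalg.solve(K,[px[0],px[1],1]);o=-Rw.T@t
    return o+d*(z-o[2])/d[2]
def proj(n,P,c=None):
    K,Rw,t=c or cam(n);q=K@(Rw@np.array(P)+t);return q[:2]/q[2]
def tri(obs):
    A=[];b=[]
    for n,px,c in obs:
        K,Rw,t=c or cam(n);d=Rw.T@np.linalg.solve(K,[px[0],px[1],1]);d/=np.linalg.norm(d);o=-Rw.T@t
        P=np.eye(3)-np.outer(d,d);A.append(P);b.append(P@o)
    A=np.vstack(A);b=np.hstack(b);return np.linalg.lstsq(A,b,rcond=None)[0]
E
python3 - <<'E'
from h import *
zs=dict(trolley=0,axle_foot=.013,wheel_centre=.015,clip_seat=.0025,clip_grip=.014,small_clip=0)
for cn in('top','scene'):
    grab_frame(cn)
    for k,z in zs.items():
        for r in landmark_of(cn,k)[:5]: print(cn,k,round(r['conf'],2),np.round(r['pixel'],1),np.round(back(cn,r['pixel'],z),4))
f=grab_frame('top')[:,:,::-1]
cv2.imwrite('pics/t1.png',cv2.resize(f[130:310,160:440],None,fx=2.8,fy=2.8,interpolation=cv2.INTER_CUBIC))
print(state()['time'])
E
```

```text
top trolley 0.65 [223.  175.3] [0.5964 0.151  0.    ]
top axle_foot 0.69 [321.9 128.2] [ 0.7231 -0.0996  0.013 ]
top axle_foot 0.64 [248.8 164.7] [0.6231 0.0849 0.013 ]
top wheel_centre 0.83 [407.6 213.8] [ 0.5088 -0.3117  0.015 ]
top clip_seat 0.69 [340.5 217.4] [ 0.4963 -0.1491  0.0025]
top clip_seat 0.65 [322.2 277. ] [ 0.3484 -0.1042  0.0025]
top clip_seat 0.46 [373.7 261. ] [ 0.3909 -0.2306  0.0025]
top clip_seat 0.44 [339.4 189.5] [ 0.5669 -0.1463  0.0025]
top clip_grip 0.64 [368.3 269.8] [ 0.3699 -0.214   0.014 ]
top clip_grip 0.6 [319.2 292. ] [ 0.3136 -0.0954  0.014 ]
top clip_grip 0.42 [343.  235.8] [ 0.4503 -0.1529  0.014 ]
top small_clip 0.38 [286.8 241. ] [ 0.4337 -0.0157  0.    ]
top small_clip 0.31 [108.1 228.3] [0.4528 0.4373 0.    ]
scene trolley 0.96 [296.7 198.3] [0.603  0.1446 0.    ]
scene axle_foot 0.93 [285.1 206.7] [0.6156 0.0789 0.013 ]
scene wheel_centre 0.61 [144.5 255.8] [ 0.5025 -0.3112  0.015 ]
scene clip_seat 0.71 [196.3 226.3] [ 0.4937 -0.1481  0.0025]
scene clip_seat 0.61 [181.7 191.9] [ 0.336  -0.0879  0.0025]
scene clip_seat 0.53 [215.3 241.3] [ 0.5755 -0.1465  0.0025]
scene clip_seat 0.5 [152.3 221.9] [ 0.3929 -0.2259  0.0025]
scene clip_grip 0.72 [228.2 236.4] [ 0.5946 -0.1175  0.014 ]
scene clip_grip 0.68 [178.4 184.9] [ 0.3124 -0.0822  0.014 ]
scene clip_grip 0.66 [149.2 211.4] [ 0.3604 -0.214   0.014 ]
scene clip_grip 0.63 [186.5 217.1] [ 0.455  -0.1518  0.014 ]
scene small_clip 0.42 [219.5 196.2] [ 0.4319 -0.0158  0.    ]
scene small_clip 0.16 [343.1 163.4] [0.5873 0.4012 0.    ]
0.9
```

View pics/t1.png

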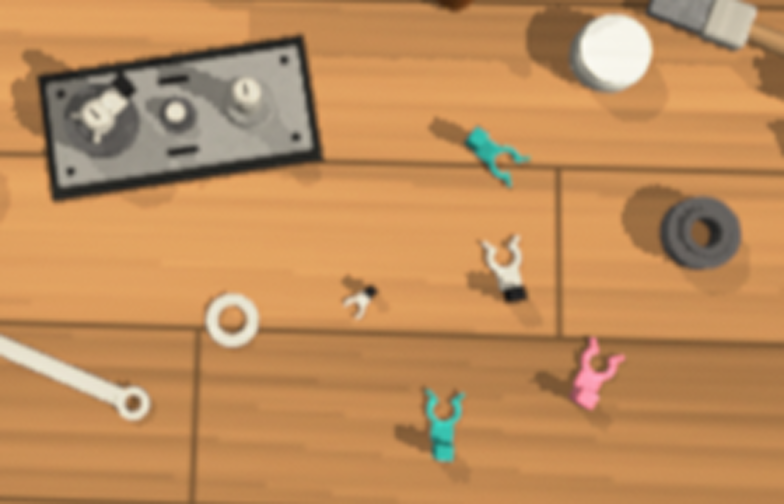

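Run:
```python
from h import *
f=grab_frame('scene')[:,:,::-1]
cv2.imwrite('pics/s1.png',cv2.resize(f[150:250,230:350],None,fx=6,fy=6,interpolation=cv2.INTER_CUBIC))
f=grab_frame('top')[:,:,::-1]
cv2.imwrite('pics/t2.png',cv2.resize(f[135:210,165:285],None,fx=6,fy=6,interpolation=cv2.INTER_CUBIC))
```

```text
(no output)
```

View pics/s1.png

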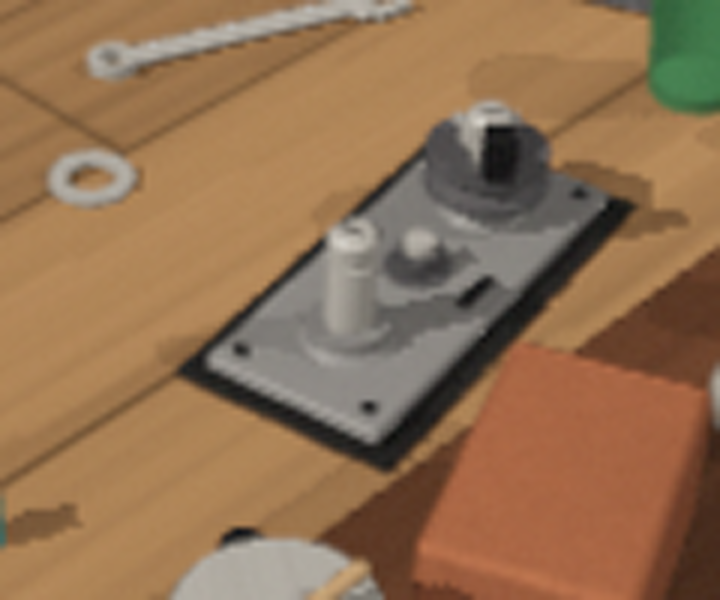

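View pics/t2.png

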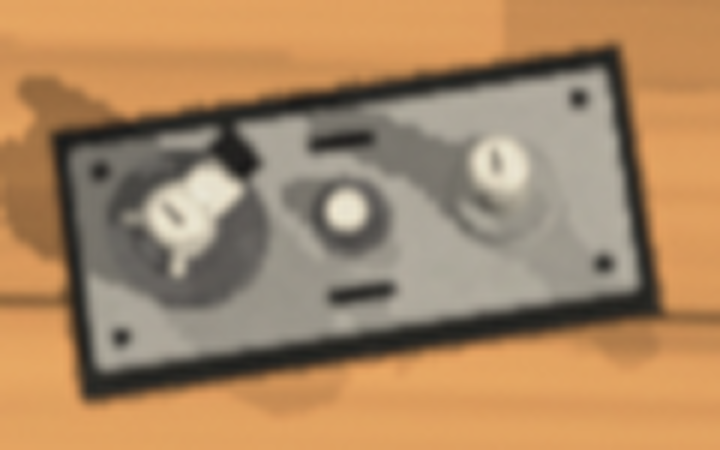

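```bash
cat >> h.py <<'E'
def plan(target,yaw,n,grip,start=None,dec=2):
    """yaw: world angle of tool x (deg), tool straight down; rows rounded"""
    st=state();p=np.array(start[0] if start else st['tool_pos']);
    Rm=start[1] if start else rot(st['tool_rot'])
    c,s=np.cos(np.radians(yaw)),np.sin(np.radians(yaw))
    Rt=R.from_matrix(np.array([[c,s,0],[s,-c,0],[0,0,-1]]))
    rows=[];Rc=Rm
    for i in range(n):
        k=n-i
        w=(Rc.inv()*Rt).as_rotvec()/k
        d=Rc.inv().apply((np.array(target)-p)/k)
        a=np.round(w/np.radians(5),dec);t=np.round(d/.03,dec)
        rows.append((list(map(float,t)),list(map(float,a))))
        p=p+Rc.apply(t*.03);Rc=Rc*R.from_rotvec(a*np.radians(5))
    mx=max(max(map(abs,t+a)) for t,a in rows)
    print('max',mx)
    print(',\n'.join('{"angular":%s,"delta_pos":%s,"gripper":%s}'%(a,t,grip) for t,a in rows).replace(', ',','))
    return p,Rc
def show():
    st=state();e=rot(st['tool_rot']).as_matrix();print('t',round(st['time'],2),'p',np.round(st['tool_pos'],4),'yaw',round(np.degrees(np.arctan2(e[1,0],e[0,0])),2),'tilt',np.round(e[:2,2],4),'F',np.round(st['contact_force'],1),'T',np.round(st['ft_torque'],2),'w',round(st['gripper_width'],3))
E
python3 - <<'E'
from h import *
plan([.62,.06,.247],98,22,1)
E
```

```text
max 0.97
{"angular":[0.0,-0.0,0.54],"delta_pos":[-0.83,-0.5,0.0],"gripper":1},
{"angular":[0.0,-0.0,0.54],"delta_pos":[-0.85,-0.46,0.0],"gripper":1},
{"angular":[0.0,-0.0,0.54],"delta_pos":[-0.87,-0.42,0.0],"gripper":1},
{"angular":[0.0,-0.0,0.54],"delta_pos":[-0.89,-0.38,0.0],"gripper":1},
{"angular":[0.0,-0.0,0.54],"delta_pos":[-0.91,-0.34,0.0],"gripper":1},
{"angular":[0.0,-0.0,0.54],"delta_pos":[-0.93,-0.29,0.0],"gripper":1},
{"angular":[0.0,-0.0,0.54],"delta_pos":[-0.94,-0.25,0.0],"gripper":1},
{"angular":[0.0,-0.0,0.54],"delta_pos":[-0.95,-0.2,0.0],"gripper":1},
{"angular":[0.0,-0.0,0.54],"delta_pos":[-0.96,-0.16,0.0],"gripper":1},
{"angular":[0.0,-0.0,0.54],"delta_pos":[-0.96,-0.11,0.0],"gripper":1},
{"angular":[0.0,-0.0,0.54],"delta_pos":[-0.97,-0.07,0.0],"gripper":1},
{"angular":[0.0,-0.0,0.54],"delta_pos":[-0.97,-0.02,0.0],"gripper":1},
{"angular":[0.0,-0.0,0.54],"delta_pos":[-0.97,0.02,0.0],"gripper":1},
{"angular":[0.0,-0.0,0.54],"delta_pos":[-0.97,0.07,0.0],"gripper":1},
{"angular":[0.0,-0.0,0.54],"delta_pos":[-0.96,0.11,0.01],"gripper":1},
{"angular":[0.0,-0.0,0.54],"delta_pos":[-0.96,0.16,0.0],"gripper":1},
{"angular":[0.0,-0.0,0.54],"delta_pos":[-0.95,0.21,0.01],"gripper":1},
{"angular":[0.0,-0.0,0.53],"delta_pos":[-0.94,0.25,0.0],"gripper":1},
{"angular":[0.0,-0.0,0.54],"delta_pos":[-0.92,0.29,0.01],"gripper":1},
{"angular":[0.0,-0.0,0.53],"delta_pos":[-0.91,0.34,0.0],"gripper":1},
{"angular":[0.0,-0.0,0.54],"delta_pos":[-0.89,0.38,0.01],"gripper":1},
{"angular":[0.0,-0.0,0.53],"delta_pos":[-0.88,0.41,0.0],"gripper":1}
```

```bash
python3 -m crank '[{"angular":[0,0,0.54],"delta_pos":[-0.83,-0.5,0],"gripper":1},{"angular":[0,0,0.54],"delta_pos":[-0.85,-0.46,0],"gripper":1},{"angular":[0,0,0.54],"delta_pos":[-0.87,-0.42,0],"gripper":1},{"angular":[0,0,0.54],"delta_pos":[-0.89,-0.38,0],"gripper":1},{"angular":[0,0,0.54],"delta_pos":[-0.91,-0.34,0],"gripper":1},{"angular":[0,0,0.54],"delta_pos":[-0.93,-0.29,0],"gripper":1},{"angular":[0,0,0.54],"delta_pos":[-0.94,-0.25,0],"gripper":1},{"angular":[0,0,0.54],"delta_pos":[-0.95,-0.2,0],"gripper":1},{"angular":[0,0,0.54],"delta_pos":[-0.96,-0.16,0],"gripper":1},{"angular":[0,0,0.54],"delta_pos":[-0.96,-0.11,0],"gripper":1},{"angular":[0,0,0.54],"delta_pos":[-0.97,-0.07,0],"gripper":1}]'
python3 -m crank '[{"angular":[0,0,0.54],"delta_pos":[-0.97,-0.02,0],"gripper":1},{"angular":[0,0,0.54],"delta_pos":[-0.97,0.02,0],"gripper":1},{"angular":[0,0,0.54],"delta_pos":[-0.97,0.07,0],"gripper":1},{"angular":[0,0,0.54],"delta_pos":[-0.96,0.11,0],"gripper":1},{"angular":[0,0,0.54],"delta_pos":[-0.96,0.16,0],"gripper":1},{"angular":[0,0,0.54],"delta_pos":[-0.95,0.21,0],"gripper":1},{"angular":[0,0,0.54],"delta_pos":[-0.94,0.25,0],"gripper":1},{"angular":[0,0,0.54],"delta_pos":[-0.92,0.29,0],"gripper":1},{"angular":[0,0,0.53],"delta_pos":[-0.91,0.34,0],"gripper":1},{"angular":[0,0,0.54],"delta_pos":[-0.89,0.38,0],"gripper":1},{"angular":[0,0,0.53],"delta_pos":[-0.88,0.41,0],"gripper":1},{"angular":[0,0,0],"delta_pos":[0,0,0],"gripper":1}]'
python3 - <<'E'
from h import *
show()
f=grab_frame('wrist')[:,:,::-1];cv2.imwrite('pics/w1.png',f)
for r in landmark_of('wrist','axle_foot')[:3]: print(r['conf'],r['pixel'],back('wrist',r['pixel'],.013))
E
```

```text
time: 2.38
tool_pos: [0.4311, 0.3173, 0.2484]
tool_rot: [0.0, 0.442, 0.897, 0.0]
contact_force: [0.5, -0.1, 0.8]
gripper_width: 0.998
time: 3.88
tool_pos: [0.6205, 0.0584, 0.2482]
tool_rot: [-0.0, 0.657, 0.754, -0.0]
contact_force: [-0.7, 0.5, -0.1]
gripper_width: 1.0
t 3.88 p [0.6205 0.0584 0.2482] yaw 97.84 tilt [-0.0002 -0.0001] F [-0.7  0.5 -0.1] T [ 0.02 -0.01 -0.02] w 1.0
0.67 [249.7, 132.5] [0.61484804 0.08775632 0.013     ]
```

View pics/w1.png

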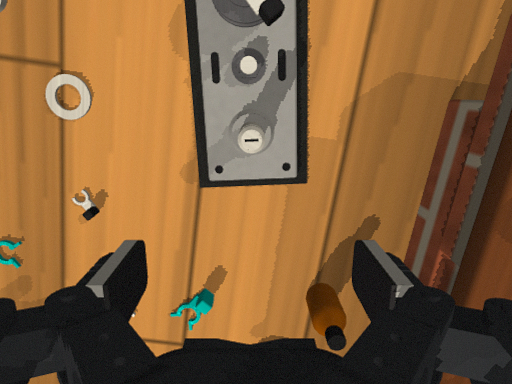

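Run:
```python
import cv2
f=cv2.imread('pics/w1.png')
cv2.imwrite('pics/w1c.png',cv2.resize(f[90:175,210:295],None,fx=7,fy=7,interpolation=cv2.INTER_CUBIC))
```

```text
(no output)
```

View pics/w1c.png

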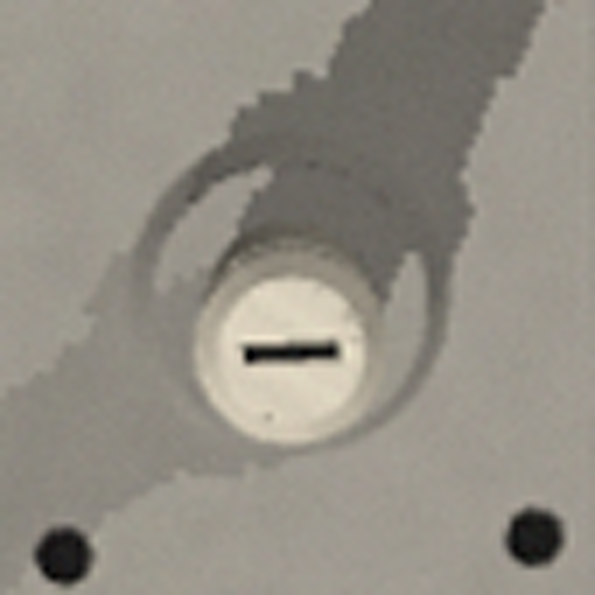

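Run:
```python
from h import *
c=cam('wrist')
w=(251.4,139.9);t=(247.4,161.8);s=(288.7,188.2)
for z in(.070,.0735,.077): print(z,back('wrist',w,z,c),back('top',t,z),back('scene',s,z))
for z in(.013,.024): print(z,back('wrist',(251.4,131.6),z,c))
print(tri([('wrist',w,c),('top',t,None),('scene',s,None)]))
plan([.507,-.330,.247],98,14,1)
```

```text
0.07 [0.61633192 0.08746848 0.07      ] [0.6182227  0.08563838 0.07      ] [0.61230835 0.09416533 0.07      ]
0.0735 [0.61624907 0.08790347 0.0735    ] [0.61746737 0.08544807 0.0735    ] [0.61531786 0.0906392  0.0735    ]
0.077 [0.61616623 0.08833846 0.077     ] [0.61671204 0.08525776 0.077     ] [0.61832736 0.08711308 0.077     ]
0.013 [0.61647088 0.08892259 0.013     ]
0.024 [0.61624744 0.09002908 0.024     ]
[0.61691902 0.08715902 0.07591505]
max 0.89
{"angular":[-0.0,-0.0,-0.0],"delta_pos":[-0.88,-0.39,0.0],"gripper":1},
{"angular":[-0.0,-0.0,-0.0],"delta_pos":[-0.88,-0.39,0.0],"gripper":1},
{"angular":[-0.0,-0.0,-0.0],"delta_pos":[-0.88,-0.4,0.0],"gripper":1},
{"angular":[-0.0,-0.0,-0.0],"delta_pos":[-0.88,-0.39,0.0],"gripper":1},
{"angular":[-0.0,-0.0,-0.0],"delta_pos":[-0.88,-0.4,0.0],"gripper":1},
{"angular":[-0.0,-0.0,-0.0],"delta_pos":[-0.88,-0.39,0.0],"gripper":1},
{"angular":[-0.0,-0.0,-0.0],"delta_pos":[-0.88,-0.4,0.0],"gripper":1},
{"angular":[-0.0,-0.0,-0.0],"delta_pos":[-0.88,-0.39,0.0],"gripper":1},
{"angular":[-0.0,-0.0,-0.0],"delta_pos":[-0.89,-0.4,0.01],"gripper":1},
{"angular":[-0.0,-0.0,-0.0],"delta_pos":[-0.88,-0.39,0.0],"gripper":1},
{"angular":[-0.0,-0.0,-0.0],"delta_pos":[-0.89,-0.4,0.01],"gripper":1},
{"angular":[-0.0,-0.0,-0.0],"delta_pos":[-0.88,-0.39,0.0],"gripper":1},
{"angular":[-0.0,-0.0,-0.0],"delta_pos":[-0.89,-0.4,0.01],"gripper":1},
{"angular":[-0.01,-0.01,-0.0],"delta_pos":[-0.88,-0.39,0.0],"gripper":1}
```

```bash
python3 -m crank '[{"angular":[0,0,0],"delta_pos":[-0.88,-0.39,0],"gripper":1},{"angular":[0,0,0],"delta_pos":[-0.88,-0.39,0],"gripper":1},{"angular":[0,0,0],"delta_pos":[-0.88,-0.4,0],"gripper":1},{"angular":[0,0,0],"delta_pos":[-0.88,-0.39,0],"gripper":1},{"angular":[0,0,0],"delta_pos":[-0.88,-0.4,0],"gripper":1},{"angular":[0,0,0],"delta_pos":[-0.88,-0.39,0],"gripper":1},{"angular":[0,0,0],"delta_pos":[-0.88,-0.4,0],"gripper":1},{"angular":[0,0,0],"delta_pos":[-0.88,-0.39,0],"gripper":1},{"angular":[0,0,0],"delta_pos":[-0.88,-0.4,0],"gripper":1},{"angular":[0,0,0],"delta_pos":[-0.88,-0.39,0],"gripper":1},{"angular":[0,0,0],"delta_pos":[-0.88,-0.4,0],"gripper":1}]'
python3 -m crank '[{"angular":[0,0,0],"delta_pos":[-0.88,-0.39,0],"gripper":1},{"angular":[0,0,0],"delta_pos":[-0.89,-0.4,0],"gripper":1},{"angular":[0,0,0],"delta_pos":[-0.89,-0.4,0],"gripper":1},{"angular":[0,0,0],"delta_pos":[0,0,0],"gripper":1}]'
python3 - <<'E'
from h import *
show()
f=grab_frame('wrist')[:,:,::-1];cv2.imwrite('pics/w2.png',f)
for r in landmark_of('wrist','wheel_centre')[:3]:
  print(r['conf'],r['pixel'],back('wrist',r['pixel'],.015)); u,v=map(int,r['pixel'])
cv2.imwrite('pics/w2c.png',cv2.resize(f[max(v-50,0):v+50,u-50:u+50],None,fx=6,fy=6,interpolation=cv2.INTER_CUBIC))
print(u,v)
E
```

```text
time: 5.35
tool_pos: [0.5309, -0.2454, 0.2485]
tool_rot: [0.0, 0.656, 0.755, 0.0]
contact_force: [0.1, 0.4, -0.3]
gripper_width: 0.999
time: 5.85
tool_pos: [0.5065, -0.3301, 0.2483]
tool_rot: [-0.0, 0.657, 0.754, 0.0]
contact_force: [-1.0, 0.4, 0.0]
gripper_width: 0.999
t 5.85 p [ 0.5065 -0.3301  0.2483] yaw 97.91 tilt [0.     0.0002] F [-1.   0.4  0. ] T [-0.05  0.03  0.01] w 0.999
0.79 [256.3, 146.1] [ 0.51124198 -0.31377168  0.015     ]
256 146
```

View pics/w2c.png

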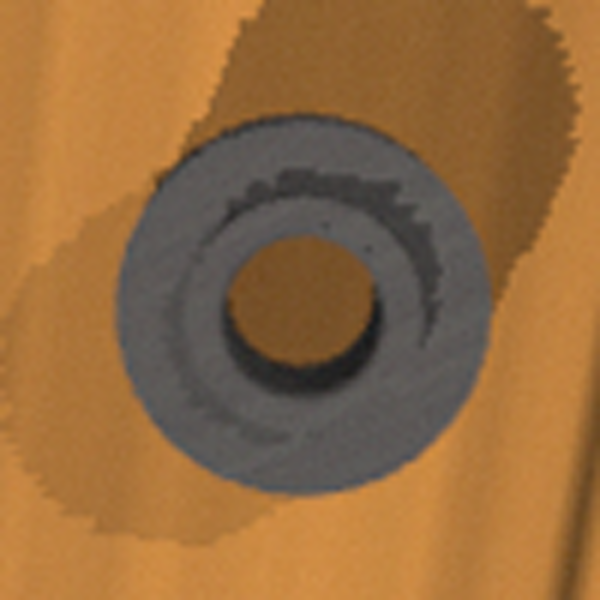

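View pics/w2.png

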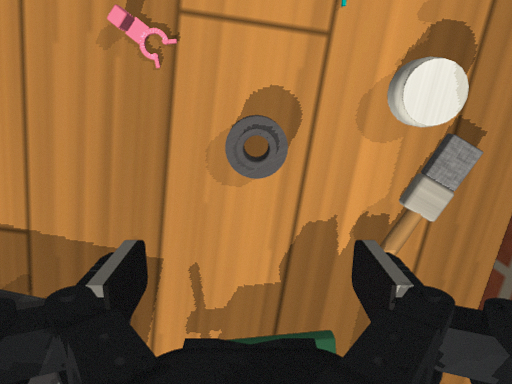

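Run:
```python
from h import *
c=cam('wrist')
print(back('wrist',(256.25,148.3),.030,c),back('wrist',(256.2,146.9),.026,c))
f=cv2.imread('pics/w2.png')
# check by projecting circles
P=np.array([.5113,-.3139])
for r,z,col in((.0133,.03,(0,0,255)),(.032,.026,(0,255,0)),(.02,.03,(255,0,0))):
  g=[proj('wrist',[P[0]+r*np.cos(a),P[1]+r*np.sin(a),z],c) for a in np.linspace(0,6.283,60)]
  if z==.03 and r<.014: o=f.copy()
  big=locals().get('big',cv2.resize(f[96:196,206:306],None,fx=6,fy=6,interpolation=cv2.INTER_CUBIC))
  cv2.polylines(big,[((np.array(g)-[206,96]+.5)*6).astype(int)],True,col,1)
cv2.imwrite('pics/w2o.png',big)
```

```text
[ 0.51089415 -0.31387401  0.03      ] [ 0.51080547 -0.31305306  0.026     ]
```

View pics/w2o.png

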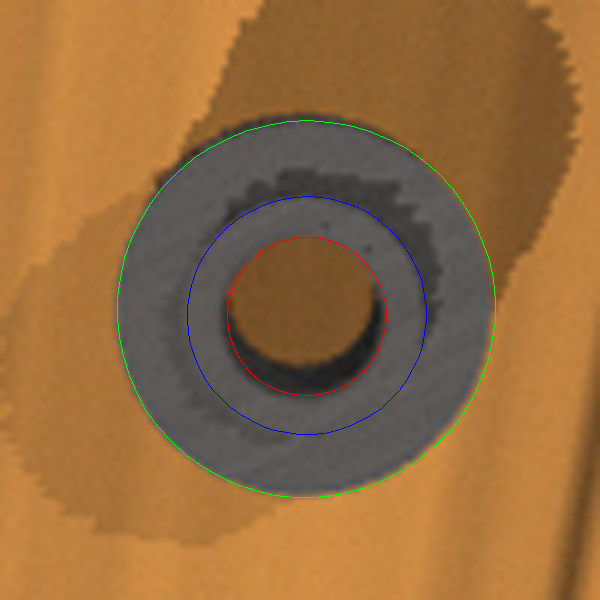

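Run:
```python
from h import *
plan([.5107,-.3137,.060],98,8,1)
```

```text
max 0.79
{"angular":[0.0,-0.0,0.0],"delta_pos":[0.06,0.02,0.78],"gripper":1},
{"angular":[0.0,-0.0,0.0],"delta_pos":[0.06,0.02,0.79],"gripper":1},
{"angular":[0.0,-0.0,0.0],"delta_pos":[0.06,0.02,0.78],"gripper":1},
{"angular":[0.0,-0.0,0.0],"delta_pos":[0.06,0.03,0.79],"gripper":1},
{"angular":[0.0,-0.0,0.0],"delta_pos":[0.06,0.02,0.78],"gripper":1},
{"angular":[0.0,-0.0,0.0],"delta_pos":[0.06,0.03,0.79],"gripper":1},
{"angular":[0.0,-0.0,0.0],"delta_pos":[0.06,0.02,0.78],"gripper":1},
{"angular":[0.0,-0.01,0.0],"delta_pos":[0.05,0.03,0.79],"gripper":1}
```

```bash
python3 -m crank '[{"angular":[0,0,0],"delta_pos":[0.06,0.02,0.78],"gripper":1},{"angular":[0,0,0],"delta_pos":[0.06,0.02,0.79],"gripper":1},{"angular":[0,0,0],"delta_pos":[0.06,0.02,0.78],"gripper":1},{"angular":[0,0,0],"delta_pos":[0.06,0.03,0.79],"gripper":1},{"angular":[0,0,0],"delta_pos":[0.06,0.02,0.78],"gripper":1},{"angular":[0,0,0],"delta_pos":[0.06,0.03,0.79],"gripper":1},{"angular":[0,0,0],"delta_pos":[0.06,0.02,0.78],"gripper":1},{"angular":[0,0,0],"delta_pos":[0.05,0.03,0.79],"gripper":1},{"angular":[0,0,0],"delta_pos":[0,0,0.7],"gripper":1},{"angular":[0,0,0],"delta_pos":[0,0,0.73],"gripper":1},{"angular":[0,0,0],"delta_pos":[0,0,0],"gripper":1}]'
python3 - <<'E'
from h import *
show()
f=grab_frame('wrist')[:,:,::-1];cv2.imwrite('pics/w3.png',f)
E
```

```text
time: 7.32
tool_pos: [0.5094, -0.3133, 0.0148]
tool_rot: [-0.002, 0.656, 0.755, -0.0]
contact_force: [-0.5, 0.7, -0.7]
gripper_width: 1.004
t 7.33 p [ 0.5094 -0.3133  0.0148] yaw 98.02 tilt [-0.0034  0.0029] F [-0.5  0.7 -0.7] T [-0.02  0.03  0.02] w 1.004
```

View pics/w3.png

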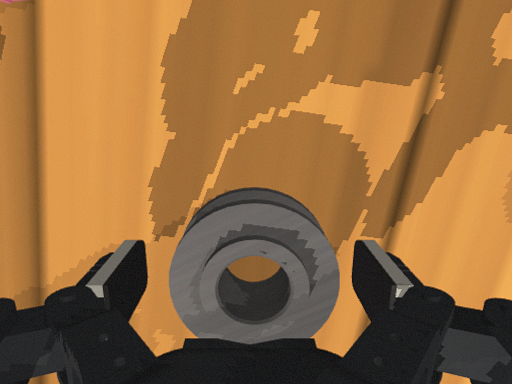

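```bash
python3 -m crank '[{"angular":[0,0,0],"delta_pos":[0,0,0.1],"gripper":1},{"angular":[0,0,0],"delta_pos":[0,0,0],"gripper":0.7},{"angular":[0,0,0],"delta_pos":[0,0,0],"gripper":0.5},{"angular":[0,0,0],"delta_pos":[0,0,0],"gripper":0.5},{"angular":[0,0,0],"delta_pos":[0,0,0],"gripper":0.5},{"angular":[0,0,0],"delta_pos":[0,0,0],"gripper":0.5}]'
python3 - <<'E'
from h import *
show()
f=grab_frame('wrist')[:,:,::-1];cv2.imwrite('pics/w4.png',f)
E
```

```text
time: 8.12
tool_pos: [0.5114, -0.3156, 0.0155]
tool_rot: [0.001, 0.656, 0.754, 0.0]
contact_force: [-0.8, 1.0, 6.5]
gripper_width: 0.73
t 8.12 p [ 0.5114 -0.3156  0.0155] yaw 97.96 tilt [ 0.0018 -0.0012] F [-0.8  1.   6.5] T [0.21 0.11 0.01] w 0.73
```

View pics/w4.png

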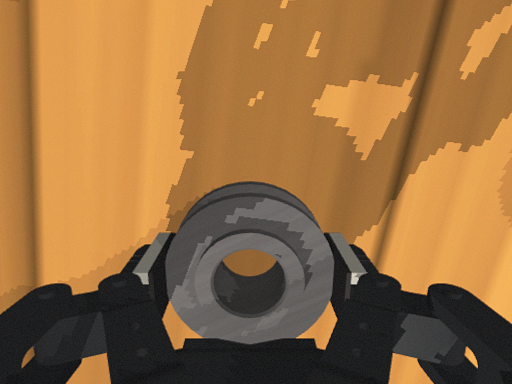

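```bash
python3 - <<'E'
from h import *
f=cv2.imread('pics/w4.png')
c=cam('wrist');st=state()
for P in([.5114,-.3137],[.5114,-.3125]):
 big=cv2.resize(f[180:350,160:345],None,fx=4,fy=4,interpolation=cv2.INTER_CUBIC)
 for r,z,col in((.0133,.03,(0,0,255)),(.032,.026,(0,255,0)),(.02,.03,(255,0,0)),(.0133,0.,(0,255,255))):
  g=[proj('wrist',[P[0]+r*np.cos(a),P[1]+r*np.sin(a),z],c) for a in np.linspace(0,6.283,60)]
  cv2.polylines(big,[((np.array(g)-[160,180]+.5)*4).astype(int)],True,col,1)
 cv2.imwrite('pics/w4o%d.png'%(-P[1]*1e4),big)
E
ls pics
```

```text
s1.png
scene0.png
t1.png
t2.png
top0.png
w1.png
w1c.png
w2.png
w2c.png
w2o.png
w3.png
w4.png
w4o3125.png
w4o3137.png
wrist0.png
```

View pics/w4o3137.png

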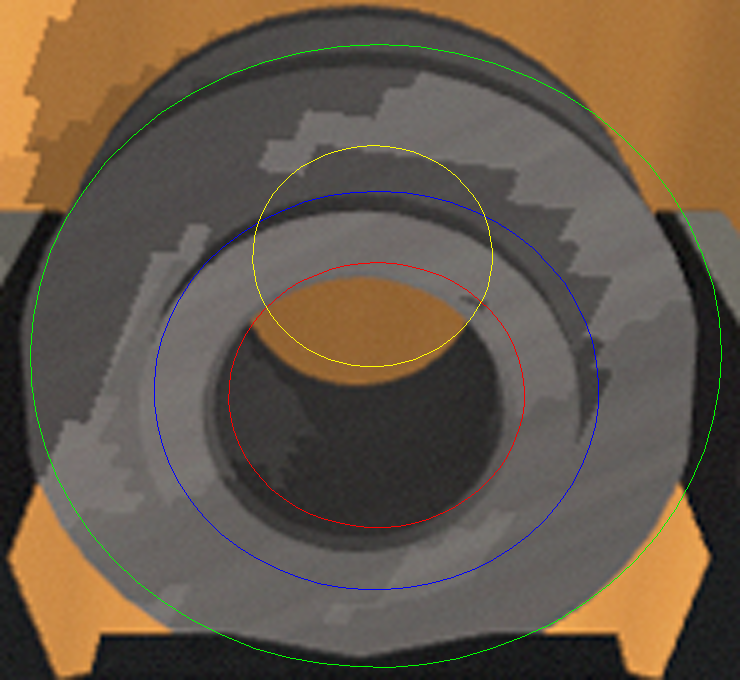

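```bash
cat > fitw.py <<'E'
from h import *
M=np.array(camera_model('wrist')['mount']);K=np.array(camera_model('wrist')['camera_matrix'])
def pt(P):  # tool->pix
    q=K@(np.linalg.inv(M)@np.append(P,1))[:3];return q[:2]/q[2]
def ov(f,x,y,z,fn,box,s=4):
    u0,v0,u1,v1=box
    big=cv2.resize(f[v0:v1,u0:u1],None,fx=s,fy=s,interpolation=cv2.INTER_CUBIC)
    for r,dz,col in((.0133,0,(0,0,255)),(.032,.004,(0,255,0)),(.02,0,(255,0,0)),(.0133,.03,(0,255,255))):
        g=[pt([x+r*np.cos(a),y+r*np.sin(a),z+dz]) for a in np.linspace(0,6.283,60)]
        cv2.polylines(big,[((np.array(g)-[u0,v0]+.5)*s).astype(int)],True,col,1)
    cv2.imwrite(fn,big)
E
python3 - <<'E'
from fitw import *
f=cv2.imread('pics/w4.png')
from scipy.optimize import least_squares
obs=[((208,None),0),((505,None),1),((None,265),2),((None,550),3)]
def pred(p):
    x,y,z=p
    g=np.array([pt([x+.0133*np.cos(a),y+.0133*np.sin(a),z]) for a in np.linspace(0,6.283,90)])
    g=(g-[160,180]+.5)*4
    h=np.array([pt([x+.02*np.cos(a),y+.02*np.sin(a),z]) for a in np.linspace(0,6.283,90)]);h=(h-[160,180]+.5)*4
    e=np.array([pt([x+.0133*np.cos(a),y+.0133*np.sin(a),z+.03]) for a in np.linspace(0,6.283,90)]);e=(e-[160,180]+.5)*4
    return [g[:,0].min(),g[:,0].max(),g[:,1].max(),h[:,0].min(),h[:,0].max(),h[:,1].min(),e[:,1].max()]
ob=[207,506,550,145,578,210,385]
r=least_squares(lambda p:np.array(pred(p))-ob,[0,0,-.015],x_scale=[1e-3]*3)
print(r.x,r.fun)
ov(f,*r.x,'pics/w4f.png',(160,180,345,350))
E
```

```text
[-0.00032011 -0.00130504 -0.01425637] [ 5.09948869 -0.09164114 -3.05786034 -6.96685491  1.9605563   4.10097293
 -1.64646944]
```

View pics/w4f.png

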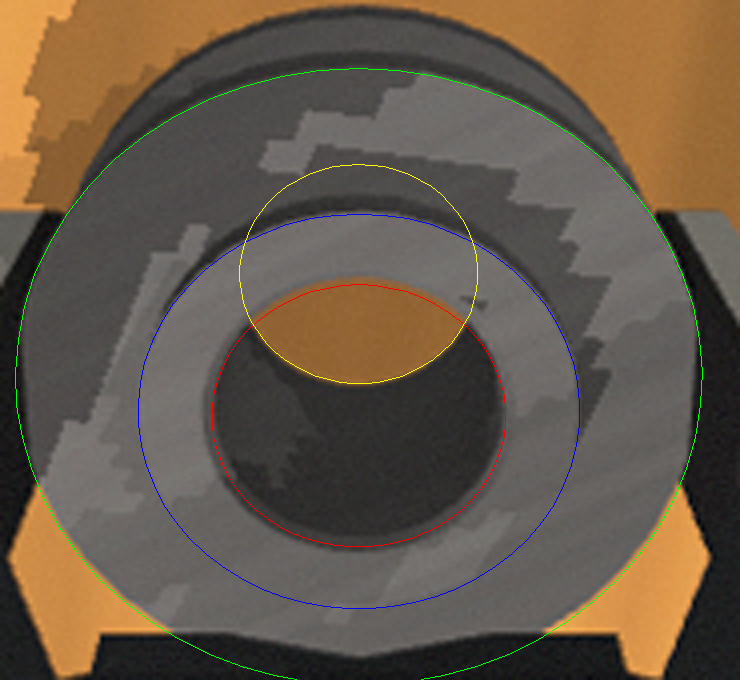

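Run:
```python
from h import *
st=state();p=np.array(st['tool_pos']);p[2]=.120
q=plan([.6175,.0334,.122],98,13,.5,start=(p,rot(st['tool_rot'])))
```

```text
max 0.85
{"angular":[0.0,0.0,-0.0],"delta_pos":[0.85,0.39,-0.01],"gripper":0.5},
{"angular":[0.0,0.0,-0.0],"delta_pos":[0.85,0.39,-0.01],"gripper":0.5},
{"angular":[0.0,0.0,-0.0],"delta_pos":[0.85,0.39,-0.0],"gripper":0.5},
{"angular":[0.0,0.0,-0.0],"delta_pos":[0.85,0.39,-0.01],"gripper":0.5},
{"angular":[0.0,0.0,-0.0],"delta_pos":[0.85,0.39,-0.0],"gripper":0.5},
{"angular":[0.0,0.0,-0.0],"delta_pos":[0.85,0.4,-0.01],"gripper":0.5},
{"angular":[0.0,0.0,-0.0],"delta_pos":[0.85,0.39,-0.0],"gripper":0.5},
{"angular":[0.0,0.0,-0.0],"delta_pos":[0.85,0.4,-0.01],"gripper":0.5},
{"angular":[0.0,0.0,-0.0],"delta_pos":[0.85,0.39,-0.0],"gripper":0.5},
{"angular":[0.0,0.0,-0.0],"delta_pos":[0.85,0.4,-0.01],"gripper":0.5},
{"angular":[0.01,0.01,-0.0],"delta_pos":[0.84,0.39,-0.0],"gripper":0.5},
{"angular":[0.0,0.0,-0.0],"delta_pos":[0.85,0.4,-0.01],"gripper":0.5},
{"angular":[0.01,0.01,-0.01],"delta_pos":[0.84,0.39,-0.0],"gripper":0.5}
```

```bash
python3 -m crank '[{"angular":[0,0,0],"delta_pos":[0,0,-0.3],"gripper":0.5},{"angular":[0,0,0],"delta_pos":[0,0,-0.8],"gripper":0.5},{"angular":[0,0,0],"delta_pos":[0,0,-1],"gripper":0.5},{"angular":[0,0,0],"delta_pos":[0,0,-1],"gripper":0.5},{"angular":[0,0,0],"delta_pos":[0,0,-0.5],"gripper":0.5},{"angular":[0,0,0],"delta_pos":[0,0,0],"gripper":0.5}]'
```

```text
time: 8.93
tool_pos: [0.5107, -0.3153, 0.1226]
tool_rot: [0.001, 0.656, 0.755, -0.0]
contact_force: [-0.3, -0.6, -4.7]
gripper_width: 0.732
```

```bash
python3 -m crank '[{"angular":[0,0,0],"delta_pos":[0.85,0.39,0],"gripper":0.5},{"angular":[0,0,0],"delta_pos":[0.85,0.39,0],"gripper":0.5},{"angular":[0,0,0],"delta_pos":[0.85,0.39,0],"gripper":0.5},{"angular":[0,0,0],"delta_pos":[0.85,0.39,0],"gripper":0.5},{"angular":[0,0,0],"delta_pos":[0.85,0.39,0],"gripper":0.5},{"angular":[0,0,0],"delta_pos":[0.85,0.4,0],"gripper":0.5},{"angular":[0,0,0],"delta_pos":[0.85,0.4,0],"gripper":0.5},{"angular":[0,0,0],"delta_pos":[0.85,0.4,0],"gripper":0.5},{"angular":[0,0,0],"delta_pos":[0.85,0.4,0],"gripper":0.5},{"angular":[0,0,0],"delta_pos":[0.85,0.4,0],"gripper":0.5},{"angular":[0,0,0],"delta_pos":[0.85,0.4,0],"gripper":0.5},{"angular":[0,0,0],"delta_pos":[0.85,0.4,0],"gripper":0.5}]'
python3 -m crank '[{"angular":[0,0,0],"delta_pos":[0.8,0.38,0],"gripper":0.5},{"angular":[0,0,0],"delta_pos":[0,0,0],"gripper":0.5},{"angular":[0,0,0],"delta_pos":[0,0,0],"gripper":0.5}]'
python3 - <<'E'
from h import *
show()
f=grab_frame('wrist')[:,:,::-1];cv2.imwrite('pics/w5.png',f)
show()
E
```

```text
time: 10.42
tool_pos: [0.6079, 0.0088, 0.1193]
tool_rot: [-0.002, 0.656, 0.755, -0.001]
contact_force: [0.2, -0.6, -5.3]
gripper_width: 0.732
time: 10.8
tool_pos: [0.6161, 0.0329, 0.1202]
tool_rot: [-0.001, 0.656, 0.755, -0.001]
contact_force: [0.1, 1.1, -5.1]
gripper_width: 0.73
t 10.8 p [0.6161 0.0329 0.1202] yaw 97.97 tilt [-0.0031 -0.0002] F [ 0.1  1.1 -5.1] T [-0.01 -0.01  0.02] w 0.73
t 10.85 p [0.6163 0.0326 0.1206] yaw 97.94 tilt [-0.0024 -0.0002] F [-1.9 -0.1 -5. ] T [-0.05  0.    0.  ] w 0.731
```

View pics/w5.png

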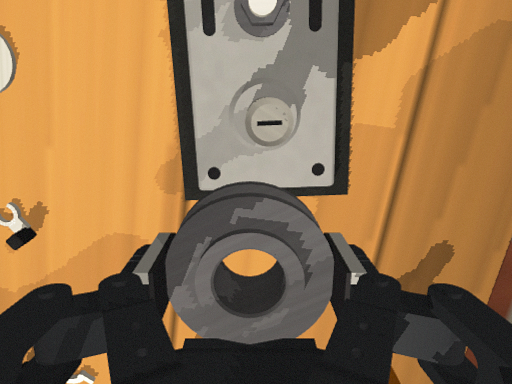

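Run:
```python
from h import *
f=cv2.imread('pics/w5.png')
cv2.imwrite('pics/w5c.png',cv2.resize(f[70:170,215:325],None,fx=7,fy=7,interpolation=cv2.INTER_CUBIC))
c=cam('wrist')
for z in(.07,.075,.077): print(back('wrist',(269.2,123),z,c))
```

```text
[0.61764894 0.08553416 0.07      ]
[0.61732081 0.08588387 0.075     ]
[0.61718956 0.08602376 0.077     ]
```

View pics/w5c.png

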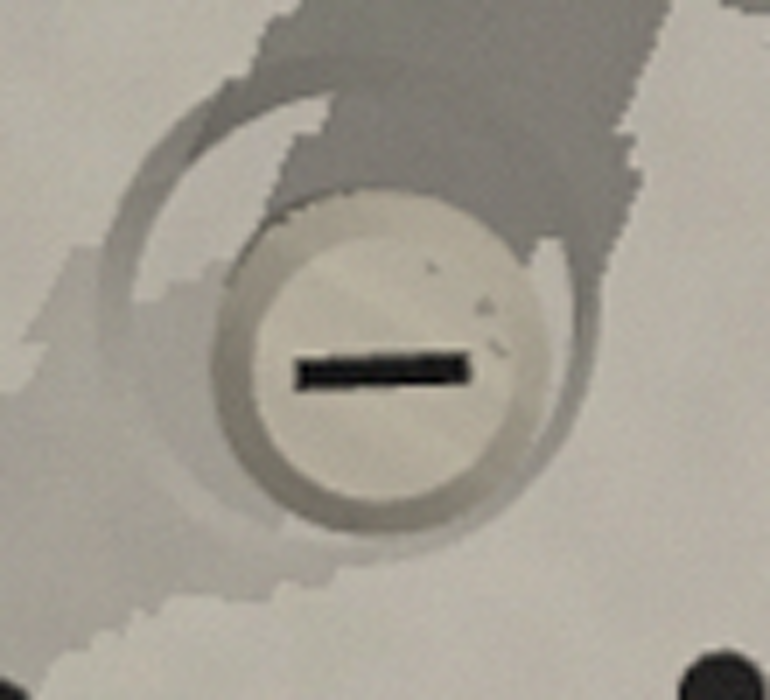

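Run:
```python
from h import *
c=cam('wrist')
print(back('wrist',(269.2,122.4),.0755,c))
q=plan([.6190,.0857,.103],98,3,.5)
```

```text
[0.61724375 0.08620432 0.0755    ]
max 0.58
{"angular":[-0.01,-0.0,-0.0],"delta_pos":[0.58,0.11,0.2],"gripper":0.5},
{"angular":[-0.01,-0.0,-0.01],"delta_pos":[0.58,0.11,0.19],"gripper":0.5},
{"angular":[-0.01,-0.0,-0.0],"delta_pos":[0.58,0.12,0.2],"gripper":0.5}
```

```bash
python3 -m crank '[{"angular":[0,0,0],"delta_pos":[0.58,0.11,0.1],"gripper":0.5},{"angular":[0,0,0],"delta_pos":[0.58,0.11,0.2],"gripper":0.5},{"angular":[0,0,0],"delta_pos":[0.58,0.11,0.2],"gripper":0.5},{"angular":[0,0,0],"delta_pos":[0,0,0],"gripper":0.5},{"angular":[0,0,0],"delta_pos":[0,0,0],"gripper":0.5}]'
python3 - <<'E'
from h import *
show()
f=grab_frame('wrist')[:,:,::-1];cv2.imwrite('pics/w6.png',f)
cv2.imwrite('pics/w6c.png',cv2.resize(f[180:350,160:345],None,fx=4,fy=4,interpolation=cv2.INTER_CUBIC))
show()
f=grab_frame('scene')[:,:,::-1];cv2.imwrite('pics/s6.png',cv2.resize(f[130:250,230:380],None,fx=5,fy=5,interpolation=cv2.INTER_CUBIC))
E
```

```text
time: 11.48
tool_pos: [0.6197, 0.0864, 0.1069]
tool_rot: [0.0, 0.656, 0.755, -0.0]
contact_force: [0.3, -0.5, -5.2]
gripper_width: 0.732
t 11.47 p [0.6197 0.0864 0.1069] yaw 98.0 tilt [-0.0001 -0.0004] F [ 0.3 -0.5 -5.2] T [ 0.04 -0.03 -0.06] w 0.732
t 11.53 p [0.6199 0.0862 0.1071] yaw 97.97 tilt [ 0.0003 -0.0003] F [ 0.  -0.5 -5. ] T [-0.02 -0.03 -0.03] w 0.729
```

View pics/w6c.png

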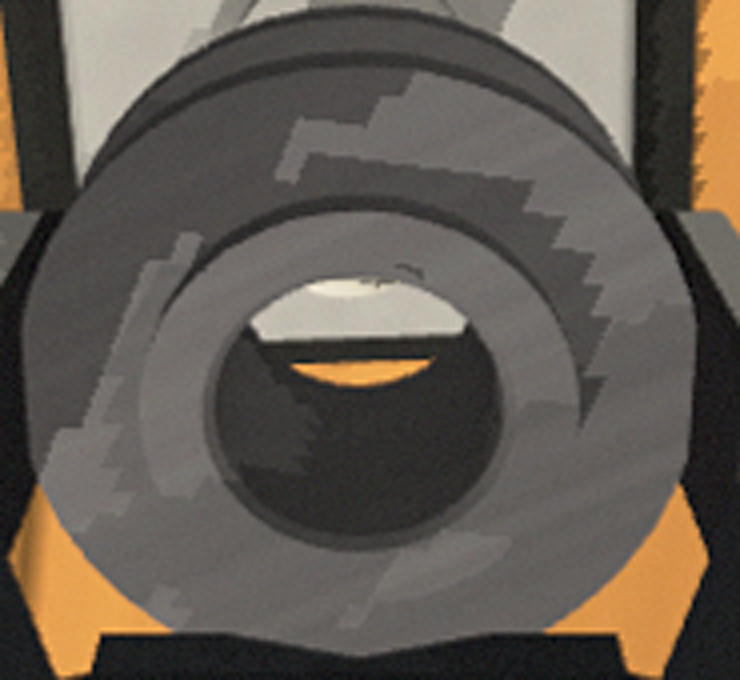

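View pics/s6.png

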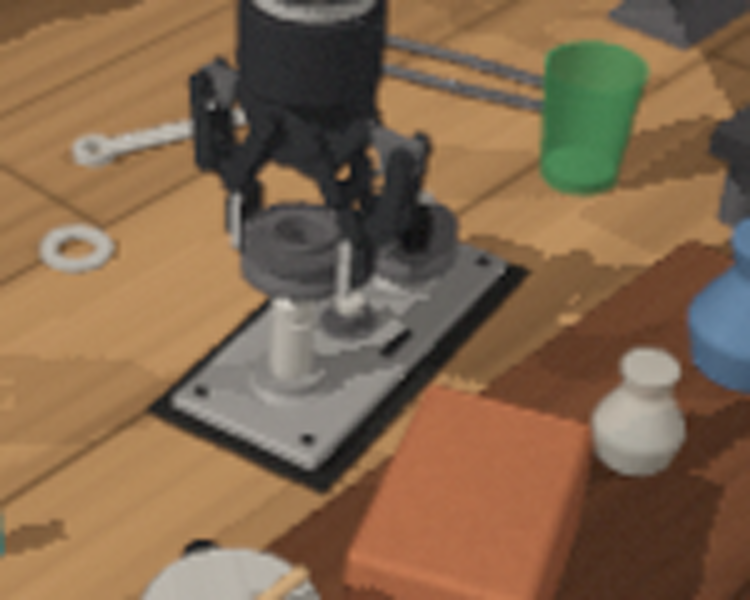

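Run:
```python
from fitw import *
from scipy.optimize import fsolve
def f(p,z):
    g=np.array([pt([p[0]+.009*np.cos(a),p[1]+.009*np.sin(a),z]) for a in np.linspace(0,6.283,90)])
    i=g[:,1].argmax(); return [g[i,1]-253.75,g[:,0].mean()-245.25]
for z in(.029,.0315,.034):print(z,fsolve(f,[0,0],args=(z,)))
```

```text
0.029 [-0.00031784 -0.00321815]
0.0315 [-0.00153915 -0.00324874]
0.034 [-0.00276047 -0.00327934]
```

```bash
python3 -m crank '[{"angular":[0,0,0],"delta_pos":[-0.03,-0.055,0.2],"gripper":0.5},{"angular":[0,0,0],"delta_pos":[0,0,0.15],"gripper":0.5},{"angular":[0,0,0],"delta_pos":[0,0,0],"gripper":0.5},{"angular":[0,0,0],"delta_pos":[0,0,0],"gripper":0.5}]'
python3 - <<'E'
from h import *
show()
f=grab_frame('wrist')[:,:,::-1];cv2.imwrite('pics/w7.png',f)
cv2.imwrite('pics/w7c.png',cv2.resize(f[180:350,160:345],None,fx=4,fy=4,interpolation=cv2.INTER_CUBIC))
E
```

```text
time: 12.08
tool_pos: [0.6183, 0.085, 0.0965]
tool_rot: [-0.0, 0.656, 0.754, -0.0]
contact_force: [-0.4, 0.0, -4.9]
gripper_width: 0.734
t 12.07 p [0.6183 0.085  0.0965] yaw 97.96 tilt [-0. -0.] F [-0.4  0.  -4.9] T [0.   0.01 0.01] w 0.734
```

View pics/w7c.png

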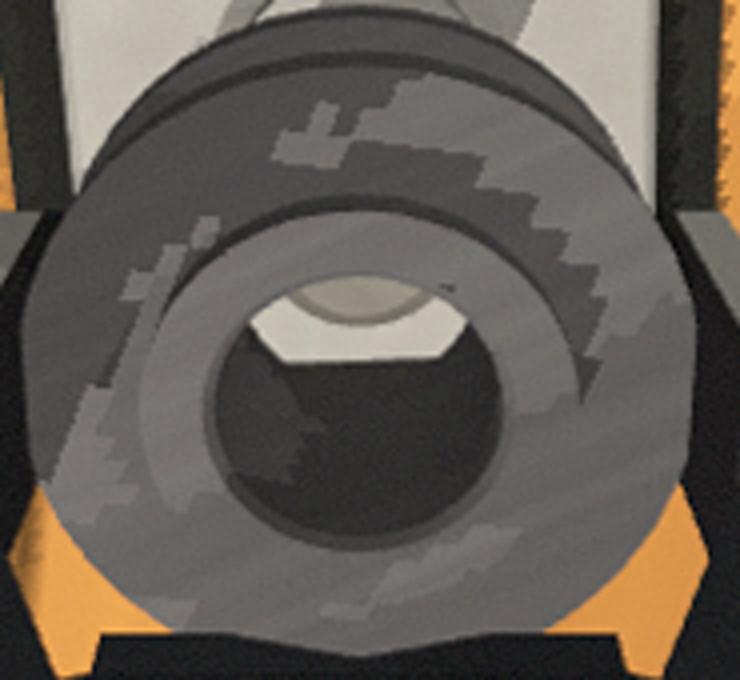

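Run:
```python
from fitw import *
from scipy.optimize import brentq
def f(x,z,r,v):
    g=np.array([pt([x+r*np.cos(a),-.0013+r*np.sin(a),z]) for a in np.linspace(0,6.283,180)])
    return g[:,1].max()-v
for z in(.018,.020,.022,.024):
    print(z,.0965-z,[round(brentq(f,-.02,.02,args=(zz,r,v/4+179.5)),5) for zz,r,v in((z,.009,309),(z+.003,.012,325))])
```

```text
0.018 0.0785 [0.00356, 0.00301]
0.02 0.0765 [0.00256, 0.00199]
0.022 0.07450000000000001 [0.00157, 0.00096]
0.024 0.07250000000000001 [0.00057, -6e-05]
```

```bash
python3 -m crank '[{"angular":[0,0,0],"delta_pos":[0.035,0,0.1],"gripper":0.5},{"angular":[0,0,0],"delta_pos":[0,0,0.1],"gripper":0.5},{"angular":[0,0,0],"delta_pos":[0,0,0.1],"gripper":0.5},{"angular":[0,0,0],"delta_pos":[0,0,0],"gripper":0.5}]'
python3 - <<'E'
from h import *
show()
f=grab_frame('wrist')[:,:,::-1];cv2.imwrite('pics/w8.png',f)
cv2.imwrite('pics/w8c.png',cv2.resize(f[220:330,190:310],None,fx=5,fy=5,interpolation=cv2.INTER_CUBIC))
E
```

```text
time: 12.62
tool_pos: [0.6178, 0.0861, 0.0869]
tool_rot: [-0.0, 0.656, 0.755, -0.0]
contact_force: [0.1, 0.2, -4.6]
gripper_width: 0.732
t 12.62 p [0.6178 0.0861 0.0869] yaw 97.97 tilt [-0.0009 -0.    ] F [ 0.1  0.2 -4.6] T [-0.04 -0.02 -0.02] w 0.732
```

View pics/w8c.png

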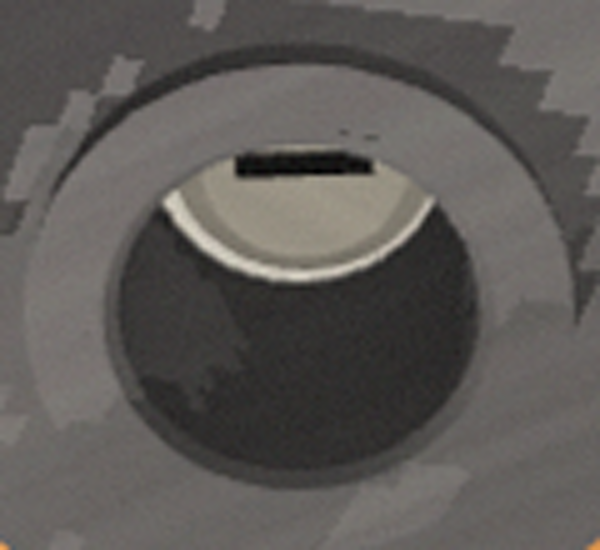

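```bash
python3 -m crank '[{"angular":[0,0,0],"delta_pos":[0,0,0.15],"gripper":0.5},{"angular":[0,0,0],"delta_pos":[0,0,0.15],"gripper":0.5},{"angular":[0,0,0],"delta_pos":[0,0,0.15],"gripper":0.5},{"angular":[0,0,0],"delta_pos":[0,0,0],"gripper":0.5}]'
python3 - <<'E'
from h import *
show()
f=grab_frame('wrist')[:,:,::-1];cv2.imwrite('pics/w9.png',f)
cv2.imwrite('pics/w9c.png',cv2.resize(f[220:330,190:310],None,fx=5,fy=5,interpolation=cv2.INTER_CUBIC))
E
```

```text
time: 13.18
tool_pos: [0.6176, 0.0861, 0.0732]
tool_rot: [-0.001, 0.656, 0.754, -0.0]
contact_force: [0.5, 0.1, -4.6]
gripper_width: 0.729
t 13.18 p [0.6176 0.0861 0.0732] yaw 97.96 tilt [-0.0014 -0.    ] F [ 0.5  0.1 -4.6] T [-0.02 -0.01 -0.04] w 0.729
```

View pics/w9c.png

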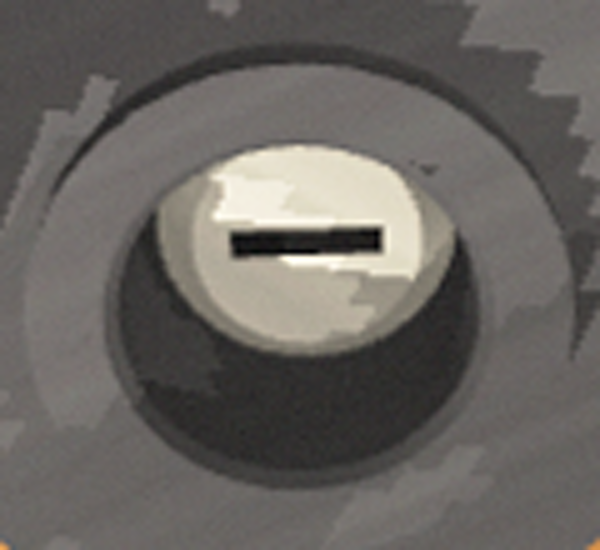

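```bash
python3 -m crank '[{"angular":[0,0,0],"delta_pos":[0,0.02,0.15],"gripper":0.5},{"angular":[0,0,0],"delta_pos":[0,0,0.2],"gripper":0.5},{"angular":[0,0,0],"delta_pos":[0,0,0.2],"gripper":0.5},{"angular":[0,0,0],"delta_pos":[0,0,0.15],"gripper":0.5},{"angular":[0,0,0],"delta_pos":[0,0,0.1],"gripper":0.5},{"angular":[0,0,0],"delta_pos":[0,0,0],"gripper":0.5}]'
python3 - <<'E'
from h import *
show()
f=grab_frame('wrist')[:,:,::-1];cv2.imwrite('pics/w10.png',f)
cv2.imwrite('pics/w10c.png',cv2.resize(f[200:340,180:320],None,fx=5,fy=5,interpolation=cv2.INTER_CUBIC))
E
```

```text
time: 13.98
tool_pos: [0.6185, 0.0861, 0.0496]
tool_rot: [-0.0, 0.656, 0.754, -0.0]
contact_force: [-0.3, -0.5, -4.5]
gripper_width: 0.734
t 13.97 p [0.6185 0.0861 0.0496] yaw 97.96 tilt [-0.0006 -0.    ] F [-0.3 -0.5 -4.5] T [ 0.05 -0.03  0.03] w 0.734
```

View pics/w10c.png

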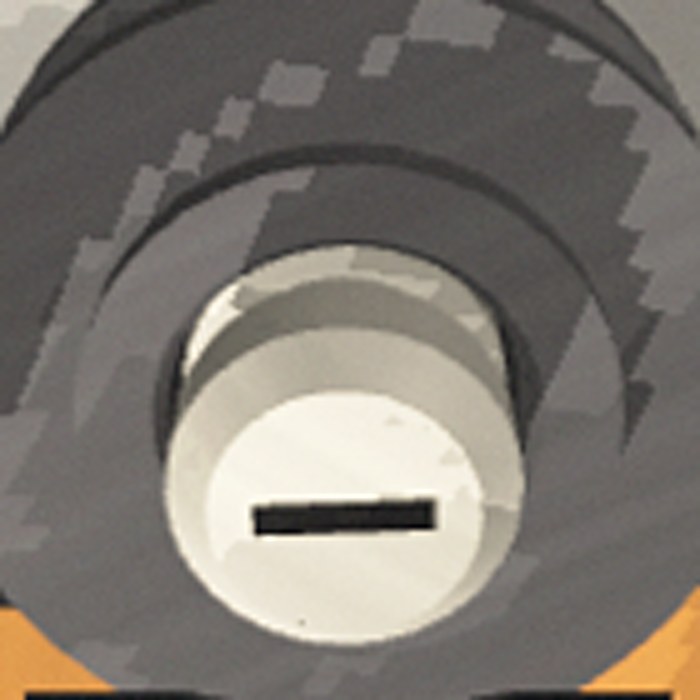

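```bash
python3 -m crank '[{"angular":[0,0,0],"delta_pos":[0,0,0.1],"gripper":0.5},{"angular":[0,0,0],"delta_pos":[0,0,0.1],"gripper":0.5},{"angular":[0,0,0],"delta_pos":[0,0,0.07],"gripper":0.5},{"angular":[0,0,0],"delta_pos":[0,0,0],"gripper":0.5}]'
python3 -m crank '[{"angular":[0,0,0],"delta_pos":[0,0,0.04],"gripper":0.5},{"angular":[0,0,0],"delta_pos":[0,0,0.03],"gripper":0.5}]'
python3 -m crank '[{"angular":[0,0,0],"delta_pos":[0,0,0.03],"gripper":0.5}]'
```

```text
time: 14.52
tool_pos: [0.6184, 0.0862, 0.0415]
tool_rot: [-0.0, 0.656, 0.755, -0.0]
contact_force: [-0.2, -0.8, -5.1]
gripper_width: 0.731
time: 14.78
tool_pos: [0.6188, 0.0861, 0.0398]
tool_rot: [0.0, 0.656, 0.755, 0.0]
contact_force: [-0.3, 0.7, -4.4]
gripper_width: 0.731
time: 14.9
tool_pos: [0.6188, 0.0862, 0.0396]
tool_rot: [-0.0, 0.656, 0.755, -0.0]
contact_force: [-4.5, -0.0, 2.9]
gripper_width: 0.732
```

```bash
python3 -m crank '[{"angular":[0,0,0],"delta_pos":[0,-0.02,0.02],"gripper":0.5}]'
python3 -m crank '[{"angular":[0,0,0],"delta_pos":[0,0,0],"gripper":0.5}]'
python3 - <<'E'
from h import *
show()
f=grab_frame('wrist')[:,:,::-1];cv2.imwrite('pics/w11.png',f)
cv2.imwrite('pics/w11c.png',cv2.resize(f[200:340,180:320],None,fx=5,fy=5,interpolation=cv2.INTER_CUBIC))
E
```

```text
time: 15.02
tool_pos: [0.6188, 0.0862, 0.0396]
tool_rot: [0.0, 0.656, 0.755, 0.0]
contact_force: [-2.8, 0.1, 4.6]
gripper_width: 0.731
time: 15.15
tool_pos: [0.6188, 0.0862, 0.0396]
tool_rot: [0.0, 0.656, 0.755, 0.0]
contact_force: [-3.0, -0.1, 3.9]
gripper_width: 0.732
t 15.15 p [0.6188 0.0862 0.0396] yaw 97.97 tilt [0.0013 0.0001] F [-3.  -0.1  3.9] T [ 0.01  0.58 -0.02] w 0.732
```

View pics/w11c.png

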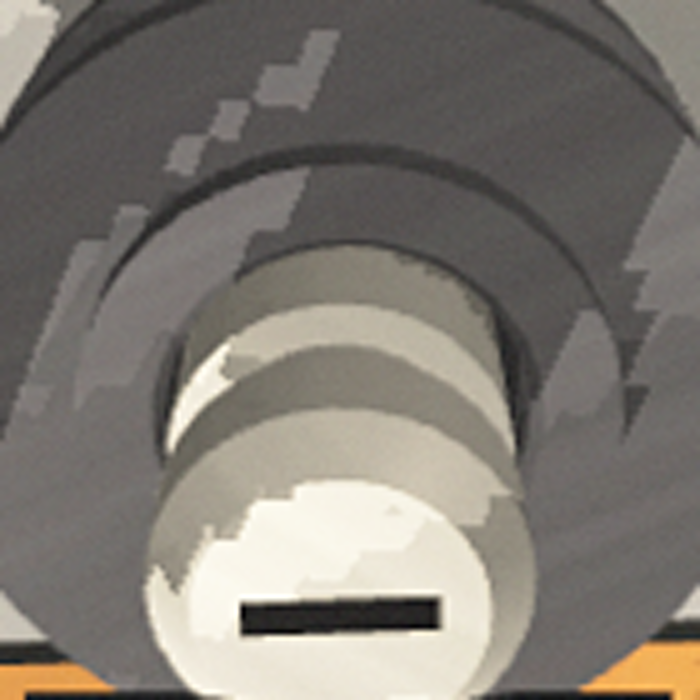

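```bash
python3 -m crank '[{"angular":[0,0,0],"delta_pos":[0,0,0],"gripper":0.8},{"angular":[0,0,0],"delta_pos":[0,0,0],"gripper":1},{"angular":[0,0,0],"delta_pos":[0,0,0],"gripper":1},{"angular":[0,0,0],"delta_pos":[0,0,0],"gripper":1}]'
python3 - <<'E'
from h import *
show()
f=grab_frame('wrist')[:,:,::-1];cv2.imwrite('pics/w12.png',f)
E
```

```text
time: 15.7
tool_pos: [0.6182, 0.0861, 0.0382]
tool_rot: [0.0, 0.656, 0.754, 0.0]
contact_force: [-0.9, 0.0, 0.2]
gripper_width: 0.993
t 15.7 p [0.6182 0.0861 0.0382] yaw 97.96 tilt [ 0.0001 -0.    ] F [-0.9  0.   0.2] T [ 0.01 -0.01  0.06] w 0.993
```

View pics/w12.png

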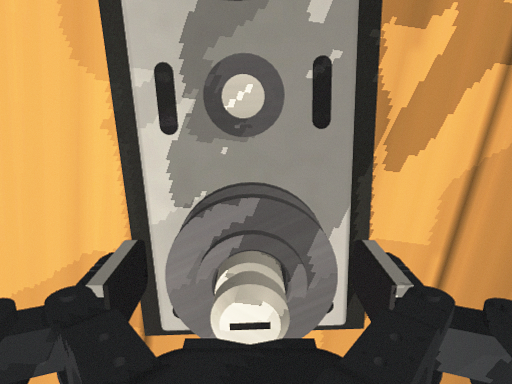

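```bash
python3 -m crank '[{"angular":[0,0,0],"delta_pos":[0,0,-0.8],"gripper":1},{"angular":[0,0,0],"delta_pos":[0,0,-1],"gripper":1},{"angular":[0,0,0],"delta_pos":[0,0,-1],"gripper":1},{"angular":[0,0,0],"delta_pos":[0,0,-1],"gripper":1}]'
python3 - <<'E'
from h import *
f=grab_frame('wrist')[:,:,::-1];cv2.imwrite('pics/w13.png',f)
plan([.455,-.150,.16],10,18,1)
E
```

```text
time: 16.25
tool_pos: [0.618, 0.0861, 0.1532]
tool_rot: [-0.0, 0.656, 0.754, -0.0]
contact_force: [-0.2, -0.0, -0.6]
gripper_width: 0.999
max 0.98
{"angular":[0.0,-0.0,0.98],"delta_pos":[-0.39,-0.36,-0.01],"gripper":1},
{"angular":[0.0,-0.0,0.98],"delta_pos":[-0.42,-0.33,-0.0],"gripper":1},
{"angular":[0.0,-0.0,0.98],"delta_pos":[-0.45,-0.29,-0.01],"gripper":1},
{"angular":[0.0,-0.0,0.98],"delta_pos":[-0.47,-0.25,-0.0],"gripper":1},
{"angular":[0.0,-0.01,0.98],"delta_pos":[-0.49,-0.21,-0.01],"gripper":1},
{"angular":[0.01,-0.0,0.98],"delta_pos":[-0.51,-0.17,-0.0],"gripper":1},
{"angular":[0.0,-0.01,0.98],"delta_pos":[-0.52,-0.13,-0.0],"gripper":1},
{"angular":[0.01,-0.0,0.98],"delta_pos":[-0.53,-0.08,-0.0],"gripper":1},
{"angular":[0.0,-0.01,0.98],"delta_pos":[-0.53,-0.04,-0.01],"gripper":1},
{"angular":[0.01,-0.0,0.97],"delta_pos":[-0.53,0.01,-0.0],"gripper":1},
{"angular":[0.0,-0.01,0.98],"delta_pos":[-0.53,0.05,-0.0],"gripper":1},
{"angular":[0.01,-0.0,0.97],"delta_pos":[-0.53,0.1,-0.0],"gripper":1},
{"angular":[0.0,-0.01,0.98],"delta_pos":[-0.51,0.14,-0.01],"gripper":1},
{"angular":[0.01,-0.0,0.97],"delta_pos":[-0.5,0.19,-0.0],"gripper":1},
{"angular":[0.0,-0.01,0.98],"delta_pos":[-0.48,0.23,-0.01],"gripper":1},
{"angular":[0.01,-0.0,0.97],"delta_pos":[-0.46,0.27,-0.0],"gripper":1},
{"angular":[0.0,-0.01,0.98],"delta_pos":[-0.44,0.31,-0.01],"gripper":1},
{"angular":[0.01,-0.0,0.97],"delta_pos":[-0.41,0.35,-0.0],"gripper":1}
```

View pics/w13.png

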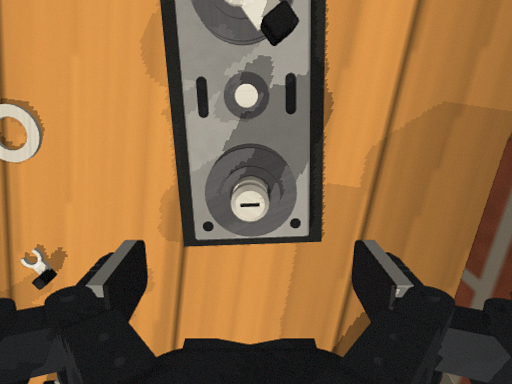

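Wheel is on the axle (tip at about (250,205)), concentric. I now move to view the steel clip.

```bash
python3 -m crank '[{"angular":[0,0,0.98],"delta_pos":[-0.39,-0.36,0],"gripper":1},{"angular":[0,0,0.98],"delta_pos":[-0.42,-0.33,0],"gripper":1},{"angular":[0,0,0.98],"delta_pos":[-0.45,-0.29,0],"gripper":1},{"angular":[0,0,0.98],"delta_pos":[-0.47,-0.25,0],"gripper":1},{"angular":[0,0,0.98],"delta_pos":[-0.49,-0.21,0],"gripper":1},{"angular":[0,0,0.98],"delta_pos":[-0.51,-0.17,0],"gripper":1},{"angular":[0,0,0.98],"delta_pos":[-0.52,-0.13,0],"gripper":1},{"angular":[0,0,0.98],"delta_pos":[-0.53,-0.08,0],"gripper":1},{"angular":[0,0,0.98],"delta_pos":[-0.53,-0.04,0],"gripper":1}]'
python3 -m crank '[{"angular":[0,0,0.97],"delta_pos":[-0.53,0.01,0],"gripper":1},{"angular":[0,0,0.98],"delta_pos":[-0.53,0.05,0],"gripper":1},{"angular":[0,0,0.97],"delta_pos":[-0.53,0.1,0],"gripper":1},{"angular":[0,0,0.98],"delta_pos":[-0.51,0.14,0],"gripper":1},{"angular":[0,0,0.97],"delta_pos":[-0.5,0.19,0],"gripper":1},{"angular":[0,0,0.98],"delta_pos":[-0.48,0.23,0],"gripper":1},{"angular":[0,0,0.97],"delta_pos":[-0.46,0.27,0],"gripper":1},{"angular":[0,0,0.98],"delta_pos":[-0.44,0.31,0],"gripper":1},{"angular":[0,0,0.97],"delta_pos":[-0.41,0.35,0],"gripper":1},{"angular":[0,0,0],"delta_pos":[0,0,0],"gripper":1}]'
python3 - <<'E'
from h import *
show()
f=grab_frame('wrist')[:,:,::-1];cv2.imwrite('pics/w14.png',f)
show()
for k,z in(('clip_seat',.0025),('clip_grip',.014)):
  for r in landmark_of('wrist',k)[:4]: print(k,r['conf'],r['pixel'],back('wrist',r['pixel'],z))
E
```

```text
time: 17.42
tool_pos: [0.535, -0.0325, 0.1519]
tool_rot: [-0.0, 0.892, 0.452, -0.0]
contact_force: [-0.5, 0.8, -0.2]
gripper_width: 0.996
time: 18.68
tool_pos: [0.4522, -0.1505, 0.152]
tool_rot: [-0.0, 0.996, 0.087, 0.0]
contact_force: [-0.6, -0.4, 0.3]
gripper_width: 1.002
t 18.68 p [ 0.4522 -0.1505  0.152 ] yaw 9.98 tilt [0.     0.0001] F [-0.6 -0.4  0.3] T [ 0.01 -0.01 -0.07] w 1.002
t 18.73 p [ 0.4525 -0.1501  0.1521] yaw 10.04 tilt [0.0002 0.0003] F [0.1 1.1 0.1] T [-0.03 -0.01  0.02] w 1.004
clip_seat 0.97 [270.7, 14.9] [ 0.57450925 -0.1440834   0.0025    ]
clip_seat 0.83 [246.5, 138.6] [ 0.48277216 -0.1422539   0.0025    ]
clip_seat 0.77 [327.7, 253.7] [ 0.39632968 -0.22949622  0.0025    ]
clip_seat 0.58 [165.3, 274.4] [ 0.35136425 -0.09192005  0.0025    ]
clip_grip 0.87 [156.7, 315.0] [ 0.3172669  -0.09080036  0.014     ]
clip_grip 0.86 [301.9, 283.8] [ 0.37000826 -0.21043703  0.014     ]
clip_grip 0.85 [248.1, 178.6] [ 0.45349672 -0.14870485  0.014     ]
```

View pics/w14.png

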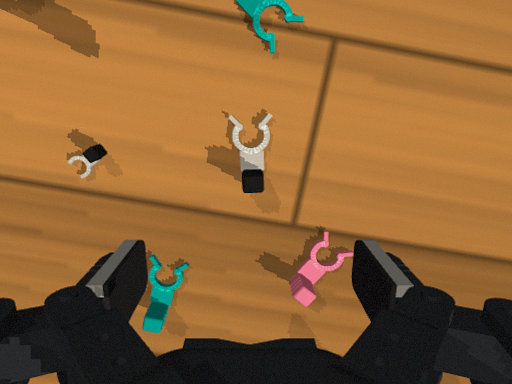

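Run:
```python
from h import *
f=cv2.imread('pics/w14.png')
cv2.imwrite('pics/w14c.png',cv2.resize(f[100:200,200:310],None,fx=7,fy=6,interpolation=cv2.INTER_CUBIC) if 0 else cv2.resize(f[105:200,205:300],None,fx=6,fy=6,interpolation=cv2.INTER_CUBIC))
```

```text
(no output)
```

View pics/w14c.png

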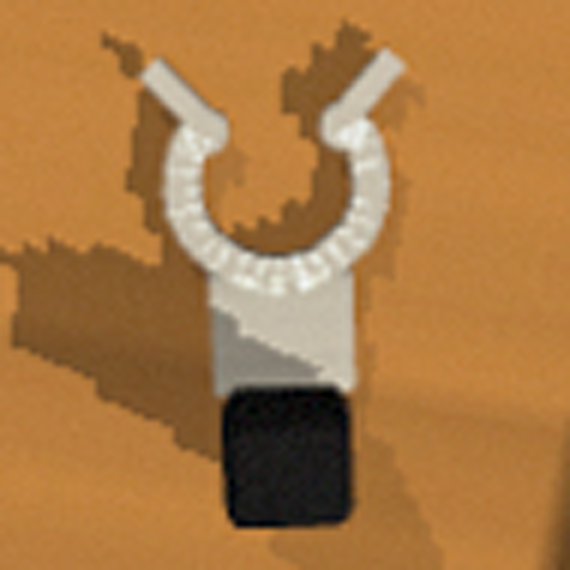

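Run:
```python
from h import *
c=cam('wrist')
s=back('wrist',(250.6,134.6),.005,c);g=back('wrist',(253.25,183.2),.028,c)
print(s,g,np.linalg.norm((s-g)[:2]),np.degrees(np.arctan2(*(s-g)[[1,0]])))
j=back('wrist',(274.5/6-.5+205,65.5/6-.5+105),.005,c); print(j,np.degrees(np.arctan2(*(j-s)[[1,0]])),np.linalg.norm((j-s)[:2]))
```

```text
[ 0.48683009 -0.14477117  0.005     ] [ 0.45403877 -0.15258859  0.028     ] 0.0337102693087605 13.40897166195306
[ 0.50137786 -0.14189236  0.005     ] 11.19347738875859 0.014829876889982932
```

Run:
```python
from h import *
plan([.4534,-.1540,.062],13,4,.6)
```

```text
max 0.76
{"angular":[-0.0,-0.0,-0.15],"delta_pos":[-0.0,0.04,0.75],"gripper":0.6},
{"angular":[-0.0,-0.0,-0.14],"delta_pos":[-0.0,0.03,0.75],"gripper":0.6},
{"angular":[-0.0,-0.0,-0.15],"delta_pos":[-0.0,0.04,0.75],"gripper":0.6},
{"angular":[-0.0,-0.0,-0.14],"delta_pos":[-0.01,0.03,0.76],"gripper":0.6}
```

```bash
python3 -m crank '[{"angular":[0,0,-0.15],"delta_pos":[0,0.04,0.75],"gripper":0.6},{"angular":[0,0,-0.14],"delta_pos":[0,0.03,0.75],"gripper":0.6},{"angular":[0,0,-0.15],"delta_pos":[0,0.04,0.75],"gripper":0.6},{"angular":[0,0,-0.14],"delta_pos":[0,0.03,0.75],"gripper":0.6},{"angular":[0,0,0],"delta_pos":[0,0,0],"gripper":0.6},{"angular":[0,0,0],"delta_pos":[0,0,0],"gripper":0.6}]'
python3 - <<'E'
from h import *
show()
f=grab_frame('wrist')[:,:,::-1];cv2.imwrite('pics/w15.png',f)
E
```

```text
time: 19.58
tool_pos: [0.454, -0.1541, 0.0631]
tool_rot: [0.0, 0.994, 0.113, 0.0]
contact_force: [-0.1, 0.2, 0.1]
gripper_width: 0.6
t 19.57 p [ 0.454  -0.1541  0.0631] yaw 12.96 tilt [ 0.0009 -0.0004] F [-0.1  0.2  0.1] T [ 0.01 -0.01  0.03] w 0.6
```

View pics/w15.png

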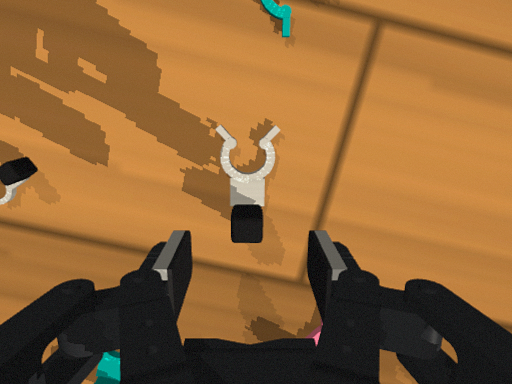

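```bash
python3 -m crank '[{"angular":[0,0,0],"delta_pos":[0,0,0.5],"gripper":0.6},{"angular":[0,0,0],"delta_pos":[0,0,0.5],"gripper":0.6},{"angular":[0,0,0],"delta_pos":[0,0,0.4],"gripper":0.6},{"angular":[0,0,0],"delta_pos":[0,0,0],"gripper":0.6},{"angular":[0,0,0],"delta_pos":[0,0,0],"gripper":0.6}]'
python3 - <<'E'
from h import *
show()
f=grab_frame('wrist')[:,:,::-1];cv2.imwrite('pics/w16.png',f)
E
```

```text
time: 20.25
tool_pos: [0.4535, -0.1543, 0.0203]
tool_rot: [0.0, 0.994, 0.112, 0.0]
contact_force: [0.8, 0.2, 0.3]
gripper_width: 0.599
t 20.25 p [ 0.4535 -0.1543  0.0203] yaw 12.91 tilt [ 0. -0.] F [0.8 0.2 0.3] T [-0.01 -0.02  0.04] w 0.599
```

View pics/w16.png

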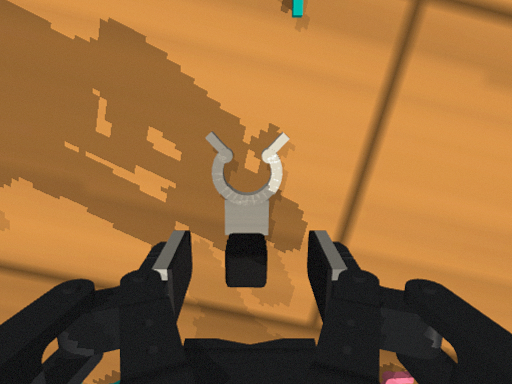

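Run:
```python
from fitw import *
print(pt([0,0,-.0077]),pt([.007,0,-.0077]),pt([-.007,0,-.0077]),pt([.007,0,.0203]),pt([.034,0,.0153]))
f=cv2.imread('pics/w16.png');cv2.imwrite('pics/w16c.png',cv2.resize(f[180:310,180:320],None,fx=5,fy=5,interpolation=cv2.INTER_CUBIC))
```

```text
[249.06896932 271.71580883] [249.06592734 254.86379356] [249.07192698 288.10067843] [249.14220997 227.01835731] [249.12312705 171.11028761]
```

View pics/w16c.png

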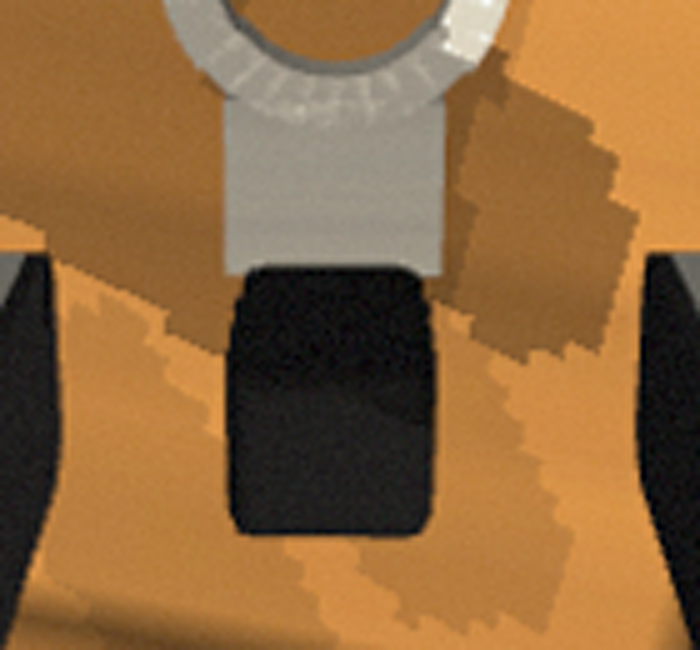

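```bash
python3 -m crank '[{"angular":[0,0,0],"delta_pos":[0,0,0],"gripper":0.4},{"angular":[0,0,0],"delta_pos":[0,0,0],"gripper":0.2},{"angular":[0,0,0],"delta_pos":[0,0,0],"gripper":0.1},{"angular":[0,0,0],"delta_pos":[0,0,0],"gripper":0},{"angular":[0,0,0],"delta_pos":[0,0,0],"gripper":0},{"angular":[0,0,0],"delta_pos":[0,0,0],"gripper":0}]'
python3 - <<'E'
from h import *
show()
f=grab_frame('wrist')[:,:,::-1];cv2.imwrite('pics/w17.png',f)
st=state();p=np.array(st['tool_pos']);p[2]=.12
plan([.575,.076,.12],13,9,0,start=(p,rot(st['tool_rot'])))
E
```

```text
time: 21.05
tool_pos: [0.4538, -0.1545, 0.0209]
tool_rot: [0.0, 0.994, 0.112, 0.0]
contact_force: [-0.5, -0.9, 5.7]
gripper_width: 0.172
t 21.05 p [ 0.4538 -0.1545  0.0209] yaw 12.91 tilt [ 0.001  -0.0006] F [-0.5 -0.9  5.7] T [ 0.02  0.12 -0.01] w 0.172
max 0.74
{"angular":[0.0,-0.0,-0.0],"delta_pos":[0.63,-0.73,-0.0],"gripper":0},
{"angular":[0.0,-0.0,-0.0],"delta_pos":[0.63,-0.73,-0.0],"gripper":0},
{"angular":[0.0,-0.0,-0.0],"delta_pos":[0.63,-0.73,-0.0],"gripper":0},
{"angular":[0.0,-0.0,-0.0],"delta_pos":[0.63,-0.73,-0.0],"gripper":0},
{"angular":[0.0,-0.0,-0.0],"delta_pos":[0.63,-0.73,-0.0],"gripper":0},
{"angular":[0.0,-0.0,-0.0],"delta_pos":[0.63,-0.73,-0.0],"gripper":0},
{"angular":[0.0,-0.0,-0.01],"delta_pos":[0.63,-0.74,-0.0],"gripper":0},
{"angular":[0.0,-0.0,-0.0],"delta_pos":[0.62,-0.73,-0.0],"gripper":0},
{"angular":[0.01,-0.01,-0.01],"delta_pos":[0.63,-0.74,-0.0],"gripper":0}
```

View pics/w17.png

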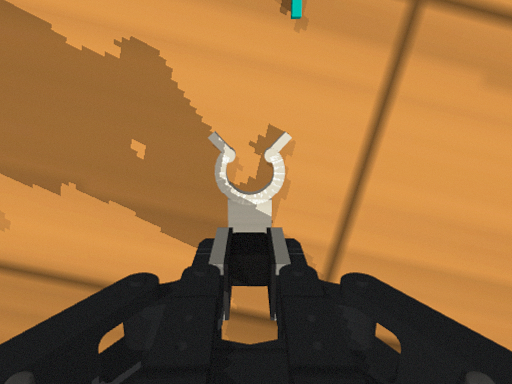

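```bash
python3 -m crank '[{"angular":[0,0,0],"delta_pos":[0,0,-0.4],"gripper":0},{"angular":[0,0,0],"delta_pos":[0,0,-1],"gripper":0},{"angular":[0,0,0],"delta_pos":[0,0,-1],"gripper":0},{"angular":[0,0,0],"delta_pos":[0,0,-1],"gripper":0}]'
python3 - <<'E'
from h import *
show()
plan([.5969,.0812,.118],13,10,0)
E
```

```text
time: 21.6
tool_pos: [0.4528, -0.1539, 0.1231]
tool_rot: [-0.0, 0.994, 0.113, -0.0]
contact_force: [0.6, -0.4, -0.6]
gripper_width: 0.175
t 21.6 p [ 0.4528 -0.1539  0.1231] yaw 12.92 tilt [-0.0007  0.0005] F [ 0.6 -0.4 -0.6] T [-0.01  0.02  0.01] w 0.175
max 0.66
{"angular":[-0.0,0.0,-0.0],"delta_pos":[0.64,-0.66,0.02],"gripper":0},
{"angular":[-0.0,0.0,-0.0],"delta_pos":[0.64,-0.66,0.02],"gripper":0},
{"angular":[-0.0,0.0,-0.0],"delta_pos":[0.64,-0.66,0.02],"gripper":0},
{"angular":[-0.0,0.0,-0.0],"delta_pos":[0.64,-0.65,0.02],"gripper":0},
{"angular":[-0.0,0.0,-0.0],"delta_pos":[0.65,-0.66,0.02],"gripper":0},
{"angular":[-0.0,0.0,-0.0],"delta_pos":[0.64,-0.65,0.01],"gripper":0},
{"angular":[-0.0,0.0,-0.0],"delta_pos":[0.65,-0.66,0.02],"gripper":0},
{"angular":[-0.0,0.0,-0.01],"delta_pos":[0.64,-0.65,0.01],"gripper":0},
{"angular":[-0.0,0.0,-0.0],"delta_pos":[0.65,-0.66,0.02],"gripper":0},
{"angular":[-0.01,0.01,-0.01],"delta_pos":[0.64,-0.65,0.01],"gripper":0}
```

```bash
python3 -m crank '[{"angular":[0,0,0],"delta_pos":[0.64,-0.66,0.02],"gripper":0},{"angular":[0,0,0],"delta_pos":[0.64,-0.66,0.02],"gripper":0},{"angular":[0,0,0],"delta_pos":[0.64,-0.66,0.02],"gripper":0},{"angular":[0,0,0],"delta_pos":[0.64,-0.65,0.02],"gripper":0},{"angular":[0,0,0],"delta_pos":[0.65,-0.66,0.02],"gripper":0},{"angular":[0,0,0],"delta_pos":[0.64,-0.65,0.02],"gripper":0},{"angular":[0,0,0],"delta_pos":[0.65,-0.66,0.02],"gripper":0},{"angular":[0,0,0],"delta_pos":[0.64,-0.65,0.01],"gripper":0},{"angular":[0,0,0],"delta_pos":[0.65,-0.66,0.02],"gripper":0},{"angular":[0,0,0],"delta_pos":[0.64,-0.65,0.01],"gripper":0},{"angular":[0,0,0],"delta_pos":[0,0,0],"gripper":0}]'
python3 - <<'E'
from h import *
show()
f=grab_frame('wrist')[:,:,::-1];cv2.imwrite('pics/w18.png',f)
show()
E
```

```text
time: 22.98
tool_pos: [0.5974, 0.0819, 0.1168]
tool_rot: [-0.0, 0.994, 0.114, -0.0]
contact_force: [0.0, 0.1, -0.7]
gripper_width: 0.173
t 22.98 p [0.5974 0.0819 0.1168] yaw 13.04 tilt [-0.0006  0.0001] F [ 0.   0.1 -0.7] T [-0.04  0.02 -0.01] w 0.173
t 23.02 p [0.597  0.0811 0.1167] yaw 12.99 tilt [-0.001  -0.0003] F [-0.   1.  -0.5] T [-0.04  0.01 -0.04] w 0.175
```

View pics/w18.png

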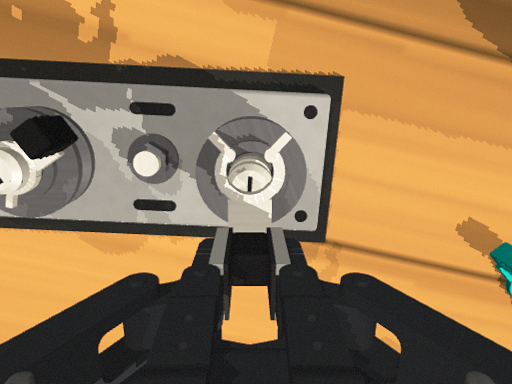

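```bash
python3 -m crank '[{"angular":[0,0,0],"delta_pos":[0,0,0.2],"gripper":0},{"angular":[0,0,0],"delta_pos":[0,0,0.25],"gripper":0},{"angular":[0,0,0],"delta_pos":[0,0,0],"gripper":0}]'
python3 -m crank '[{"angular":[0,0,0],"delta_pos":[0,0,0.05],"gripper":0}]'
python3 -m crank '[{"angular":[0,0,0],"delta_pos":[0,0,0.05],"gripper":0}]'
python3 -m crank '[{"angular":[0,0,0],"delta_pos":[0,0,0.04],"gripper":0}]'
```

```text
time: 23.4
tool_pos: [0.5963, 0.0802, 0.102]
tool_rot: [-0.0, 0.994, 0.112, -0.001]
contact_force: [0.1, -1.0, -0.7]
gripper_width: 0.17
time: 23.52
tool_pos: [0.5973, 0.0804, 0.1019]
tool_rot: [0.0, 0.994, 0.112, 0.0]
contact_force: [-0.3, 0.3, -0.5]
gripper_width: 0.172
time: 23.65
tool_pos: [0.5975, 0.0806, 0.1005]
tool_rot: [0.0, 0.994, 0.112, 0.0]
contact_force: [-0.2, 0.3, -0.2]
gripper_width: 0.169
time: 23.78
tool_pos: [0.5975, 0.0807, 0.0993]
tool_rot: [0.0, 0.994, 0.112, 0.0]
contact_force: [0.5, 0.1, 0.0]
gripper_width: 0.174
```

```bash
for i in 1; do python3 -m crank '[{"angular":[0,0,0],"delta_pos":[0,0,0.03],"gripper":0}]'
python3 -m crank '[{"angular":[0,0,0],"delta_pos":[0,0,0.03],"gripper":0}]'
python3 -m crank '[{"angular":[0,0,0],"delta_pos":[0,0,0.03],"gripper":0}]'; done
```

```text
time: 23.9
tool_pos: [0.5974, 0.0807, 0.0983]
tool_rot: [0.0, 0.994, 0.112, 0.0]
contact_force: [0.0, 0.7, -0.0]
gripper_width: 0.168
time: 24.02
tool_pos: [0.5974, 0.0807, 0.0974]
tool_rot: [0.0, 0.994, 0.113, 0.0]
contact_force: [-0.2, -0.6, -0.3]
gripper_width: 0.17
time: 24.15
tool_pos: [0.5974, 0.0807, 0.0971]
tool_rot: [0.0, 0.994, 0.113, -0.0]
contact_force: [-4.0, -0.4, 6.2]
gripper_width: 0.173
```

```bash
python3 -m crank '[{"angular":[0,0,0],"delta_pos":[0,0,-0.15],"gripper":0},{"angular":[0,0,0],"delta_pos":[-0.6,0,0],"gripper":0},{"angular":[0,0,0],"delta_pos":[-1,0,0],"gripper":0},{"angular":[0,0,0],"delta_pos":[0,0,0],"gripper":0}]'
python3 - <<'E'
from h import *
show()
f=grab_frame('wrist')[:,:,::-1];cv2.imwrite('pics/w19.png',f)
E
```

```text
time: 24.65
tool_pos: [0.549, 0.0699, 0.1004]
tool_rot: [-0.0, 0.994, 0.112, -0.001]
contact_force: [0.7, -0.2, -0.3]
gripper_width: 0.177
t 24.65 p [0.549  0.0699 0.1004] yaw 12.9 tilt [-0.0012 -0.    ] F [ 0.7 -0.2 -0.3] T [-0.04  0.02 -0.06] w 0.177
```

View pics/w19.png

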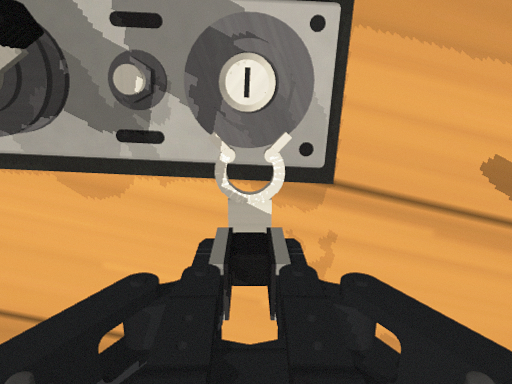

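```bash
python3 -m crank '[{"angular":[0,0,0],"delta_pos":[0,-0.025,0.32],"gripper":0},{"angular":[0,0,0],"delta_pos":[0,0,0.3],"gripper":0},{"angular":[0,0,0],"delta_pos":[0,0,0],"gripper":0},{"angular":[0,0,0],"delta_pos":[0,0,0],"gripper":0}]'
python3 -c "
from h import *
show()"
```

```text
time: 25.2
tool_pos: [0.5505, 0.0708, 0.0821]
tool_rot: [-0.0, 0.994, 0.113, -0.0]
contact_force: [0.1, 0.1, 0.1]
gripper_width: 0.174
t 25.2 p [0.5505 0.0708 0.0821] yaw 12.92 tilt [-0.0004 -0.    ] F [0.1 0.1 0.1] T [-0.    0.04  0.03] w 0.174
```

```bash
python3 -m crank '[{"angular":[0,0,0],"delta_pos":[0.25,0,0],"gripper":0},{"angular":[0,0,0],"delta_pos":[0.22,0,0],"gripper":0},{"angular":[0,0,0],"delta_pos":[0,0,0],"gripper":0}]'
python3 -m crank '[{"angular":[0,0,0],"delta_pos":[0.04,0,0],"gripper":0}]'
python3 -m crank '[{"angular":[0,0,0],"delta_pos":[0.04,0,0],"gripper":0}]'
python3 -c "
from h import *
show()
f=grab_frame('wrist')[:,:,::-1];cv2.imwrite('pics/w20.png',cv2.resize(f[40:300,140:400],None,fx=2.3,fy=2.3))
f=grab_frame('scene')[:,:,::-1];cv2.imwrite('pics/s20.png',cv2.resize(f[140:230,250:360],None,fx=6,fy=6,interpolation=cv2.INTER_CUBIC))"
```

```text
time: 25.58
tool_pos: [0.565, 0.074, 0.0828]
tool_rot: [0.0, 0.994, 0.113, 0.0]
contact_force: [-0.1, -0.6, -0.2]
gripper_width: 0.173
time: 25.7
tool_pos: [0.5654, 0.0742, 0.0824]
tool_rot: [0.0, 0.994, 0.112, -0.0]
contact_force: [0.0, -0.2, 0.1]
gripper_width: 0.171
time: 25.82
tool_pos: [0.5664, 0.0744, 0.0824]
tool_rot: [-0.0, 0.994, 0.112, -0.0]
contact_force: [-0.2, -0.2, -0.3]
gripper_width: 0.17
t 25.82 p [0.5664 0.0744 0.0824] yaw 12.91 tilt [-0.0001  0.    ] F [-0.2 -0.2 -0.3] T [-0.05 -0.    0.02] w 0.17
```

View pics/w20.png

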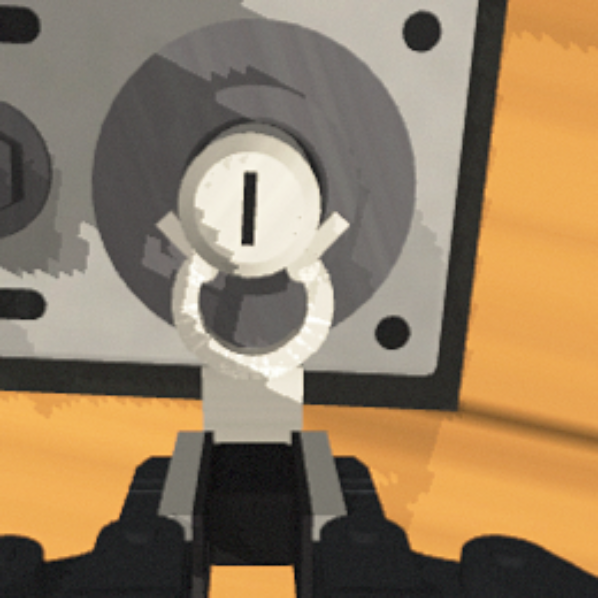

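View pics/s20.png

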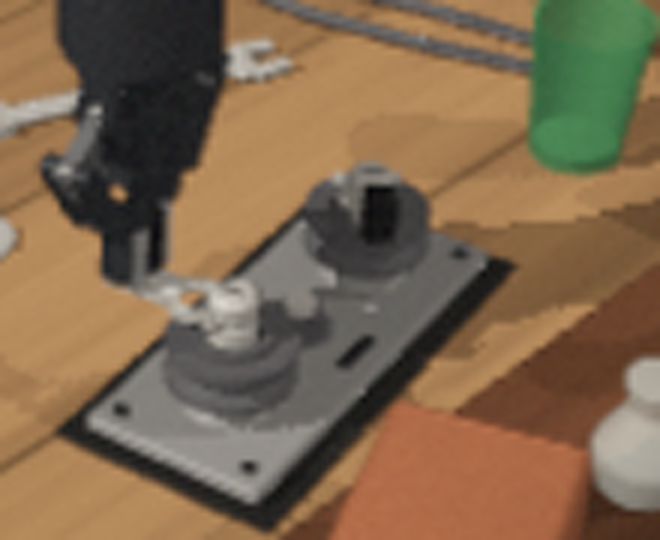

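```bash
python3 -m crank '[{"angular":[0,0,0],"delta_pos":[0.03,0,0.02],"gripper":0}]'
python3 -m crank '[{"angular":[0,0,0],"delta_pos":[0.03,0,0],"gripper":0}]'
python3 -m crank '[{"angular":[0,0,0],"delta_pos":[0.03,0,0],"gripper":0}]'
```

```text
time: 26.05
tool_pos: [0.5673, 0.0746, 0.0818]
tool_rot: [0.0, 0.994, 0.112, 0.0]
contact_force: [-0.7, -0.4, -0.7]
gripper_width: 0.174
time: 26.18
tool_pos: [0.5682, 0.0748, 0.0817]
tool_rot: [-0.0, 0.994, 0.112, -0.0]
contact_force: [0.0, -0.5, -0.3]
gripper_width: 0.174
time: 26.3
tool_pos: [0.5692, 0.075, 0.0818]
tool_rot: [-0.0, 0.994, 0.112, -0.0]
contact_force: [0.2, -0.2, -0.5]
gripper_width: 0.173
```

```bash
python3 -m crank '[{"angular":[0,0,0],"delta_pos":[0.03,0,0],"gripper":0}]'
python3 -m crank '[{"angular":[0,0,0],"delta_pos":[0.03,0,0],"gripper":0}]'
python3 -m crank '[{"angular":[0,0,0],"delta_pos":[0.03,0,0],"gripper":0}]'
```

```text
time: 26.42
tool_pos: [0.5697, 0.0753, 0.0817]
tool_rot: [-0.0, 0.994, 0.113, -0.001]
contact_force: [-2.5, -0.2, 0.8]
gripper_width: 0.175
time: 26.55
tool_pos: [0.5702, 0.0756, 0.0817]
tool_rot: [-0.0, 0.994, 0.113, -0.001]
contact_force: [-4.2, 0.5, 2.1]
gripper_width: 0.175
time: 26.68
tool_pos: [0.5704, 0.0757, 0.0816]
tool_rot: [-0.0, 0.994, 0.113, -0.002]
contact_force: [-9.0, -0.7, 5.1]
gripper_width: 0.17
```

```bash
python3 -c "
from h import *
show()
f=grab_frame('wrist')[:,:,::-1];cv2.imwrite('pics/w21.png',cv2.resize(f[80:240,170:330],None,fx=3.7,fy=3.7,interpolation=cv2.INTER_CUBIC))
f=grab_frame('scene')[:,:,::-1];cv2.imwrite('pics/s21.png',cv2.resize(f[170:215,260:315],None,fx=10,fy=10,interpolation=cv2.INTER_CUBIC))"
```

```text
t 26.68 p [0.5704 0.0757 0.0816] yaw 12.94 tilt [-0.0041 -0.0002] F [-9.  -0.7  5.1] T [-0.07  1.19  0.02] w 0.17
```

View pics/w21.png

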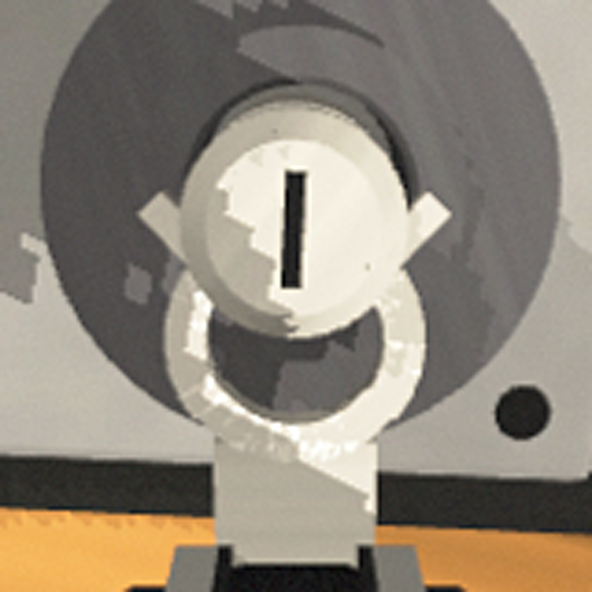

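View pics/s21.png

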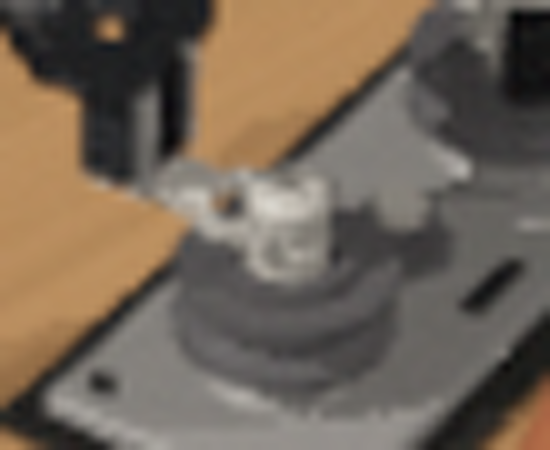

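Run:
```python
from fitw import *
Mi=np.linalg.inv(K)
def bt(px,z):
    d=M[:3,:3]@(Mi@[px[0],px[1],1]);o=M[:3,3];return o+d*(z-o[2])/d[2]
a=bt((248.9-.4,142.7-.4),.0053)
for v in(166,168): print(bt((249.5,v),.016))
print(a, pt([.034,0,.016]))
f=cv2.imread('pics/w21.png')
for ax in(a[0],.053,.049):
  for r,z,col in((.009,.0053,(0,0,255)),(.012,.0083,(0,255,0))):
    g=[pt([ax+r*np.cos(t),a[1]+r*np.sin(t),z]) for t in np.linspace(0,6.283,60)]
    cv2.polylines(f,[((np.array(g)-[170,80]+.5)*3.7).astype(int)],True,col if ax==a[0] else (255,0,0),1)
for sx in(.034,):
  for r in(.015,):
    g=[pt([sx+r*np.cos(t),r*np.sin(t),.016]) for t in np.linspace(0,6.283,60)]
    cv2.polylines(f,[((np.array(g)-[170,80]+.5)*3.7).astype(int)],True,(255,0,255),1)
cv2.imwrite('pics/w21o.png',f)
```

```text
[0.03603752 0.00015736 0.016     ]
[0.03518309 0.00015751 0.016     ]
[ 0.04740048 -0.00022442  0.0053    ] [249.1247598  170.75904895]
```

View pics/w21o.png

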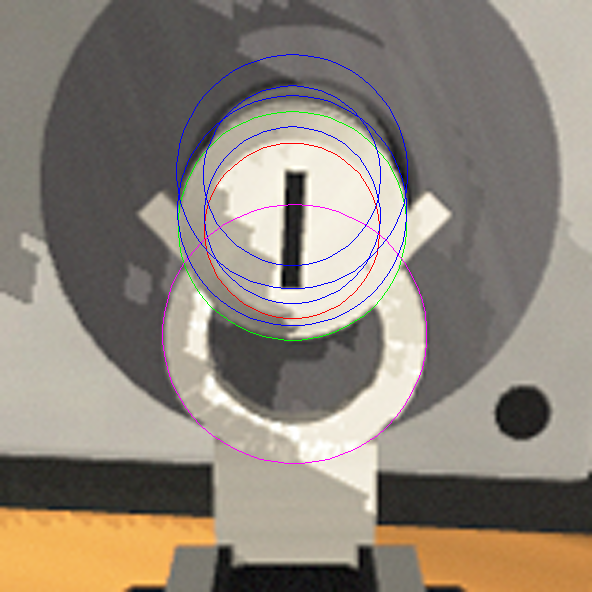

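```bash
python3 -m crank '[{"angular":[0,0,0],"delta_pos":[0,0,-0.02],"gripper":0}]'
python3 -m crank '[{"angular":[0,0,0],"delta_pos":[0.02,0,0],"gripper":0}]'; python3 -c "
from h import *
show()"
```

```text
time: 26.9
tool_pos: [0.5704, 0.0756, 0.0819]
tool_rot: [-0.0, 0.994, 0.113, -0.002]
contact_force: [-5.1, 0.2, 1.1]
gripper_width: 0.174
time: 27.02
tool_pos: [0.5706, 0.0757, 0.0817]
tool_rot: [-0.0, 0.994, 0.113, -0.003]
contact_force: [-7.7, -0.4, 3.4]
gripper_width: 0.171
t 27.02 p [0.5706 0.0757 0.0817] yaw 12.93 tilt [-0.005  -0.0004] F [-7.7 -0.4  3.4] T [-0.04  1.24 -0.  ] w 0.171
```

```bash
python3 -m crank '[{"angular":[0,0.06,0],"delta_pos":[0,0,-0.01],"gripper":0}]'
python3 -m crank '[{"angular":[0,0,0],"delta_pos":[0.02,0,-0.01],"gripper":0}]'; python3 -c "
from h import *
show()"
```

```text
time: 27.15
tool_pos: [0.5705, 0.0757, 0.0817]
tool_rot: [-0.0, 0.994, 0.113, 0.0]
contact_force: [-5.2, -0.2, 0.1]
gripper_width: 0.173
time: 27.28
tool_pos: [0.5706, 0.0757, 0.0817]
tool_rot: [-0.0, 0.994, 0.113, -0.001]
contact_force: [-8.4, -1.2, 0.8]
gripper_width: 0.172
t 27.27 p [0.5706 0.0757 0.0817] yaw 12.93 tilt [-0.0011  0.0005] F [-8.4 -1.2  0.8] T [-0.16  1.19 -0.02] w 0.172
```

```bash
python3 -m crank '[{"angular":[0,0.01,0],"delta_pos":[0.02,0,0],"gripper":0}]'
python3 -m crank '[{"angular":[0,0,0],"delta_pos":[0,0,0],"gripper":0}]'; python3 -c "
from h import *
show()
f=grab_frame('wrist')[:,:,::-1];cv2.imwrite('pics/w22.png',cv2.resize(f[80:240,170:330],None,fx=3.7,fy=3.7,interpolation=cv2.INTER_CUBIC))"
```

```text
time: 27.4
tool_pos: [0.5708, 0.0757, 0.0817]
tool_rot: [-0.0, 0.994, 0.113, -0.001]
contact_force: [-9.0, -1.0, 3.3]
gripper_width: 0.171
time: 27.52
tool_pos: [0.5708, 0.0757, 0.0817]
tool_rot: [-0.0, 0.994, 0.113, -0.001]
contact_force: [-8.9, -0.6, 2.4]
gripper_width: 0.174
t 27.52 p [0.5708 0.0757 0.0817] yaw 12.93 tilt [-0.0015  0.0004] F [-8.9 -0.6  2.4] T [-0.24  1.38  0.04] w 0.174
```

View pics/w22.png

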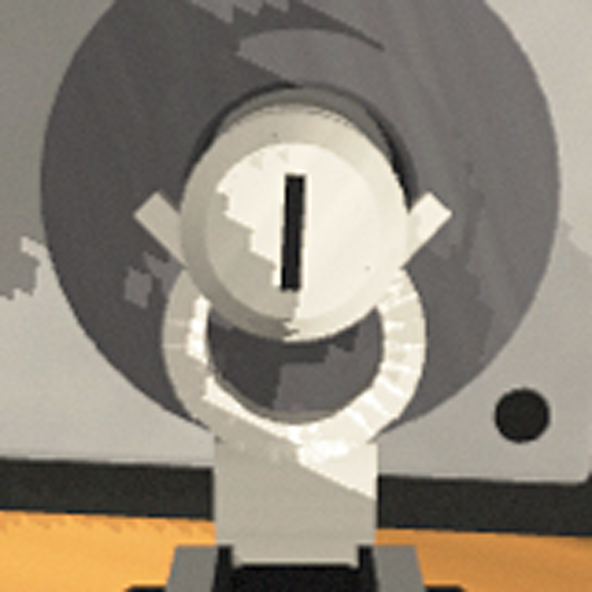

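Run:
```python
from fitw import *
f=cv2.imread('pics/w22.png')
def cr(p): return tuple(((pt(p)-[170,80]+.5)*3.7).astype(int))
for s,col in((.034,(255,0,255)),(.036,(0,160,0))):
  for r in(.015,.010):
    cv2.polylines(f,[np.array([cr([s+r*np.cos(t),r*np.sin(t),.0159]) for t in np.linspace(0,6.283,60)])],True,col,1)
  for y in(-.017,.017): cv2.circle(f,cr([s+.016,y,.0159]),3,col,-1)
for d,col in((.0455,(0,0,255)),(.0485,(255,0,0))):
  for r,z in((.009,.0054),(.012,.0084)):
    cv2.polylines(f,[np.array([cr([d+r*np.cos(t),-.0003+r*np.sin(t),z]) for t in np.linspace(0,6.283,60)])],True,col,1)
cv2.imwrite('pics/w22o.png',f)
```

```text
(no output)
```

View pics/w22o.png

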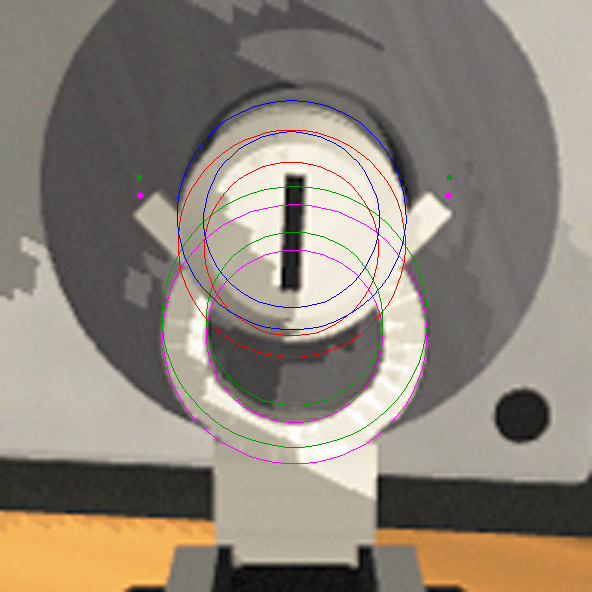

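```bash
python3 -m crank '[{"angular":[0,0.01,0],"delta_pos":[0.025,0,-0.01],"gripper":0}]'
python3 -m crank '[{"angular":[0,0.01,0],"delta_pos":[0.025,0,-0.01],"gripper":0}]'; python3 -c "
from h import *
show()"
```

```text
time: 27.7
tool_pos: [0.5712, 0.0758, 0.0818]
tool_rot: [-0.0, 0.994, 0.113, -0.001]
contact_force: [-9.3, -1.0, 2.7]
gripper_width: 0.173
time: 27.82
tool_pos: [0.5716, 0.076, 0.0818]
tool_rot: [-0.0, 0.994, 0.113, -0.001]
contact_force: [-8.6, -1.2, 1.0]
gripper_width: 0.173
t 27.82 p [0.5716 0.076  0.0818] yaw 12.93 tilt [-0.0014  0.0006] F [-8.6 -1.2  1. ] T [-0.27  1.57  0.01] w 0.173
```

Force has plateaued at about 9 N while the clip advances: it is springing open in the groove. I keep going in small steps.

```bash
python3 -m crank '[{"angular":[0,0,0],"delta_pos":[0.03,0,0],"gripper":0},{"angular":[0,0,0],"delta_pos":[0.03,0,0],"gripper":0}]'
python3 -m crank '[{"angular":[0,0,0],"delta_pos":[0.03,0,0],"gripper":0},{"angular":[0,0,0],"delta_pos":[0.03,0,0],"gripper":0}]'
```

```text
time: 28.08
tool_pos: [0.5737, 0.0764, 0.0818]
tool_rot: [-0.0, 0.994, 0.113, -0.0]
contact_force: [-7.8, -1.4, -0.9]
gripper_width: 0.172
time: 28.32
tool_pos: [0.5764, 0.077, 0.0821]
tool_rot: [-0.0, 0.994, 0.113, 0.001]
contact_force: [-5.3, -0.6, -0.9]
gripper_width: 0.171
```

```bash
python3 -m crank '[{"angular":[0,0,0],"delta_pos":[0.04,0,0],"gripper":0},{"angular":[0,0,0],"delta_pos":[0.04,0,0],"gripper":0}]'
python3 -m crank '[{"angular":[0,0,0],"delta_pos":[0.04,0,0],"gripper":0},{"angular":[0,0,0],"delta_pos":[0.04,0,0],"gripper":0}]'
python3 -m crank '[{"angular":[0,0,0],"delta_pos":[0.03,0,0],"gripper":0}]'
python3 -c "
from h import *
show()
f=grab_frame('wrist')[:,:,::-1];cv2.imwrite('pics/w23.png',cv2.resize(f[80:240,170:330],None,fx=3.7,fy=3.7,interpolation=cv2.INTER_CUBIC))"
```

```text
time: 28.58
tool_pos: [0.5809, 0.0778, 0.0832]
tool_rot: [-0.001, 0.994, 0.112, 0.004]
contact_force: [-0.4, 1.5, -3.9]
gripper_width: 0.169
time: 28.82
tool_pos: [0.5832, 0.0783, 0.0833]
tool_rot: [-0.001, 0.994, 0.112, 0.004]
contact_force: [-0.6, 0.4, -4.7]
gripper_width: 0.171
time: 28.95
tool_pos: [0.584, 0.0785, 0.0834]
tool_rot: [-0.001, 0.994, 0.112, 0.004]
contact_force: [-0.0, 1.5, -4.6]
gripper_width: 0.172
t 28.95 p [0.584  0.0785 0.0834] yaw 12.92 tilt [0.0074 0.0018] F [-0.   1.5 -4.6] T [0.21 0.14 0.03] w 0.172
```

View pics/w23.png

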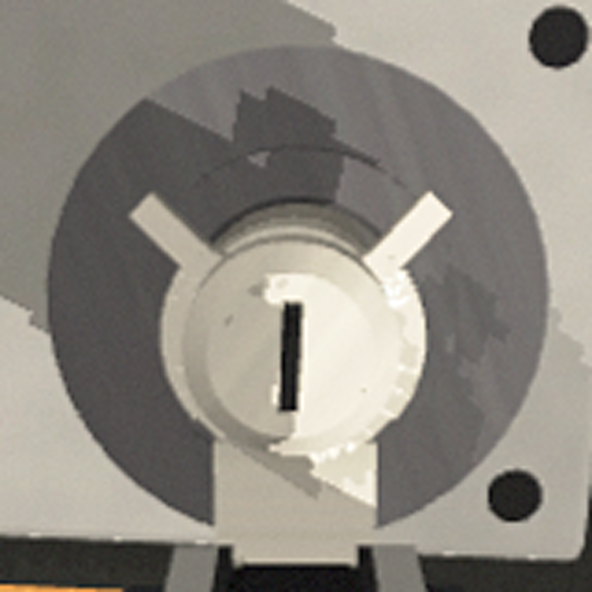

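```bash
python3 -m crank '[{"angular":[0,-0.08,0],"delta_pos":[0.01,0,0.03],"gripper":0},{"angular":[0,0,0],"delta_pos":[0.02,0,0],"gripper":0}]'
python3 -m crank '[{"angular":[0,0,0],"delta_pos":[0.02,0,0.0],"gripper":0},{"angular":[0,0,0],"delta_pos":[0,0,0],"gripper":0}]'
python3 -c "
from h import *
show()
f=grab_frame('wrist')[:,:,::-1];cv2.imwrite('pics/w24.png',cv2.resize(f[80:240,170:330],None,fx=3.7,fy=3.7,interpolation=cv2.INTER_CUBIC))"
```

```text
time: 29.25
tool_pos: [0.5853, 0.0787, 0.0834]
tool_rot: [-0.0, 0.994, 0.113, 0.001]
contact_force: [-2.7, 1.4, -1.2]
gripper_width: 0.172
time: 29.5
tool_pos: [0.5854, 0.0788, 0.0833]
tool_rot: [-0.0, 0.994, 0.112, 0.0]
contact_force: [-3.5, 1.7, 1.2]
gripper_width: 0.172
t 29.5 p [0.5854 0.0788 0.0833] yaw 12.92 tilt [0.0004 0.0002] F [-3.5  1.7  1.2] T [0.23 0.65 0.09] w 0.172
```

View pics/w24.png

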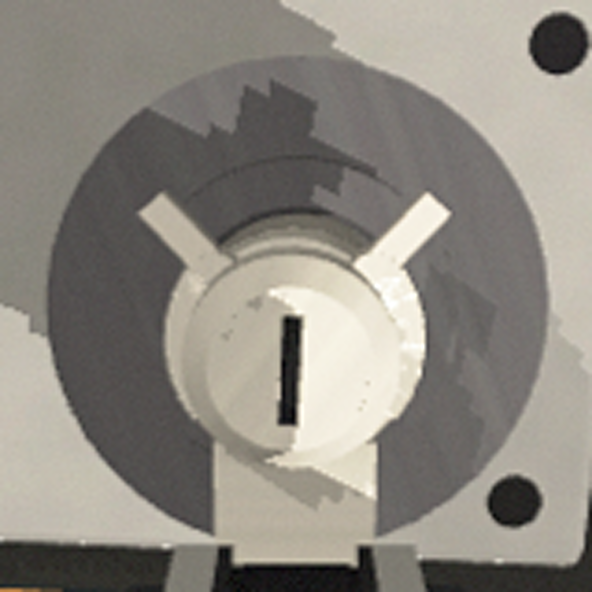

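```bash
python3 -m crank '[{"angular":[0,0,0],"delta_pos":[-0.02,-0.01,0],"gripper":0},{"angular":[0,0,0],"delta_pos":[0,0,0],"gripper":0.3},{"angular":[0,0,0],"delta_pos":[0,0,0],"gripper":0.5},{"angular":[0,0,0],"delta_pos":[0,0,0],"gripper":0.5},{"angular":[0,0,0],"delta_pos":[0,0,0],"gripper":0.5}]'
python3 -c "
from h import *
show()
f=grab_frame('wrist')[:,:,::-1];cv2.imwrite('pics/w25.png',f)"
```

```text
time: 30.18
tool_pos: [0.585, 0.0788, 0.0829]
tool_rot: [0.0, 0.994, 0.112, 0.001]
contact_force: [0.0, -1.0, 0.5]
gripper_width: 0.497
t 30.18 p [0.585  0.0788 0.0829] yaw 12.91 tilt [0.0013 0.    ] F [ 0.  -1.   0.5] T [0.01 0.02 0.  ] w 0.497
```

View pics/w25.png

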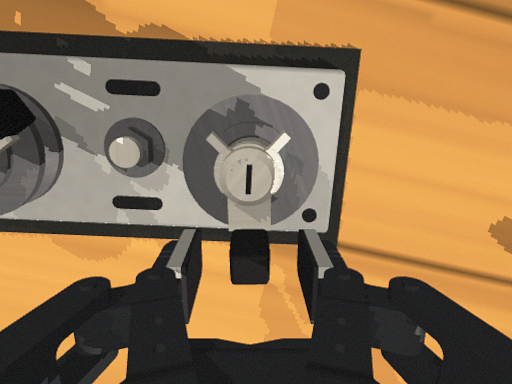

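Released and clear. I retreat straight up and then back.

```bash
python3 -m crank '[{"angular":[0,0,0],"delta_pos":[0,0,-0.5],"gripper":0.5},{"angular":[0,0,0],"delta_pos":[0,0,-1],"gripper":0.5},{"angular":[0,0,0],"delta_pos":[0,0,-1],"gripper":0.5},{"angular":[0,0,0],"delta_pos":[0,0,-1],"gripper":0.5},{"angular":[0,0,0],"delta_pos":[-1,0,-0.5],"gripper":0.5},{"angular":[0,0,0],"delta_pos":[-1,0,0],"gripper":0.5},{"angular":[0,0,0],"delta_pos":[-1,0,0],"gripper":0.5},{"angular":[0,0,0],"delta_pos":[-1,0,0],"gripper":0.5},{"angular":[0,0,0],"delta_pos":[-1,0,0],"gripper":0.5},{"angular":[0,0,0],"delta_pos":[0,0,0],"gripper":0.5}]'
python3 -c "
from h import *
show()
f=grab_frame('top')[:,:,::-1];cv2.imwrite('pics/t26.png',cv2.resize(f[130:310,160:440],None,fx=2.8,fy=2.8,interpolation=cv2.INTER_CUBIC))
f=grab_frame('scene')[:,:,::-1];cv2.imwrite('pics/s26.png',cv2.resize(f[150:250,230:350],None,fx=6,fy=6,interpolation=cv2.INTER_CUBIC))
f=grab_frame('wrist')[:,:,::-1];cv2.imwrite('pics/w26.png',f)"
```

```text
time: 31.48
tool_pos: [0.4377, 0.0452, 0.2036]
tool_rot: [0.0, 0.994, 0.112, 0.001]
contact_force: [0.7, -0.4, 0.9]
gripper_width: 0.497
t 31.48 p [0.4377 0.0452 0.2036] yaw 12.89 tilt [0.003 0.   ] F [ 0.7 -0.4  0.9] T [ 0.02 -0.08  0.05] w 0.497
```

View pics/s26.png

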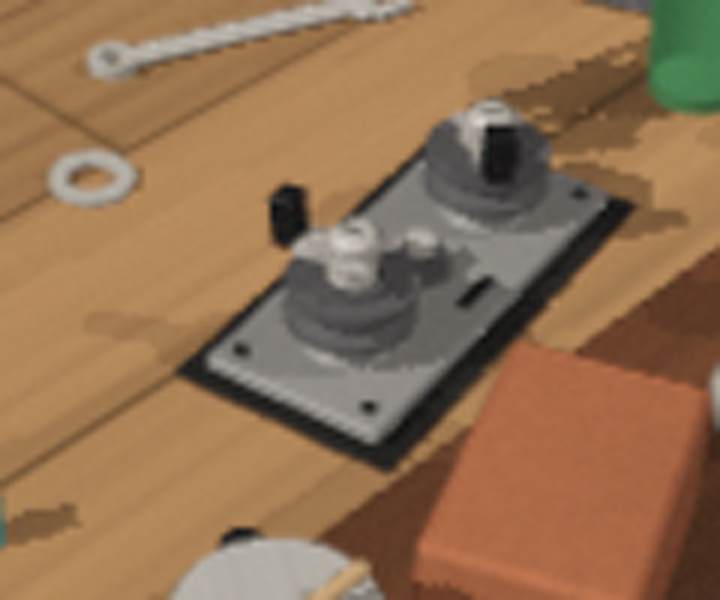

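View pics/t26.png

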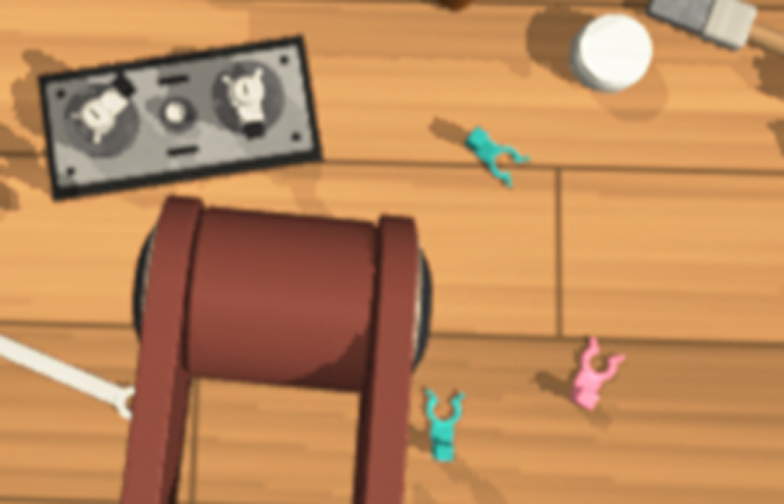

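View pics/w26.png

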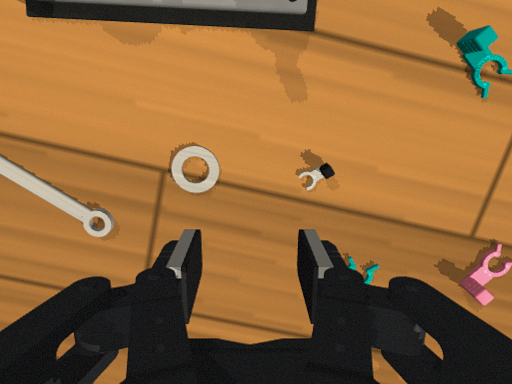

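Run:
```python
from h import *
f=cv2.imread('pics/s26.png');c=cam('scene')
def rings(C,zs,off=(0,0)):
  for r,z,col in zs:
    g=np.array([proj('scene',[C[0]+r*np.cos(a),C[1]+r*np.sin(a),z],c) for a in np.linspace(0,6.283,60)])+off
    cv2.polylines(f,[((g-[230,150]+.5)*6).astype(int)],True,col,1)
t=np.radians(97.7);C=np.array([.6183,.0862]);D=C+.13*np.array([np.cos(t),np.sin(t)])
Z=[(.032,.050,(0,0,255)),(.032,.028,(0,255,0))]
rings(C,Z);rings(D,Z)
cv2.imwrite('pics/s26o.png',f)
```

```text
(no output)
```

View pics/s26o.png

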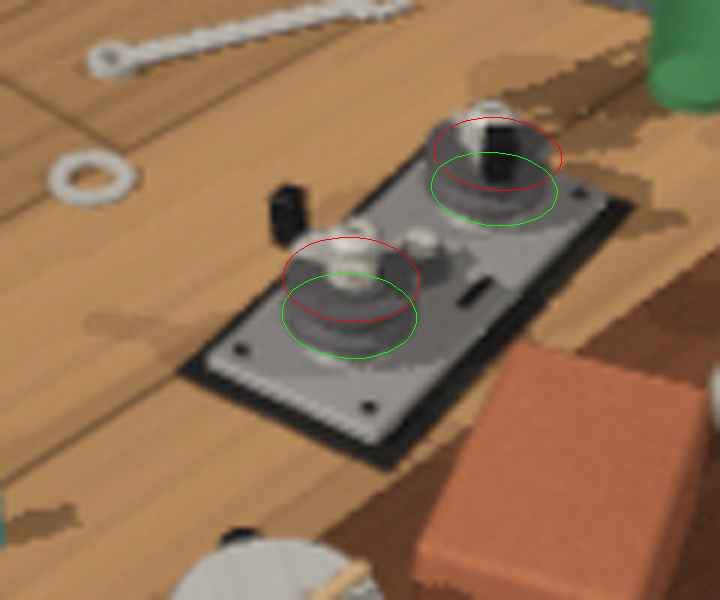

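```bash
python3 -c "
from plant import *
print(job_done()); print(state()['time'])"
```

```text
the job is handed in; nothing more can be done
None
the job is handed in; nothing more can be done
```

I lowered the loose wheel onto the bare axle until it met the shoulder and let it settle there. I then snapped the large steel clip into the groove above the hub, let go, and handed the job in at about 32 s on the robot's clock. No verdict came back.

- **Wheel:** It met the shoulder with a light contact of about 8 N. After release the tool settled at 0.0382 m, against 0.0383 m expected for a seated wheel. The seated-wheel outline I drew over the final scene picture matches it.
- **Clip:** I touched the clip to the axle tip first, which put the groove's lower edge about 47 mm above the axle foot. Once in the groove, the push held at about 9 N while the jaws opened, then fell to about zero as the clip pulled itself home. The ring was centred on the axle against a firm stop, within about 0.5 mm by the arm's pose.
- **Upward force while pushing:** The clip pressed up at about 5 N early in the push, with about 9 N along the push. I raised it slightly and levelled it before pushing on.
- **Disagreeing measurements:** The wrist camera's axle positions differed by 1 to 2 mm with viewing distance. I relied on the view through the bore and on the forces instead.
- **Rest of the bench:** I touched nothing else, and the other items I could see in the last pictures were where they had been. I did not recheck every item in the final views, because the arm blocked part of the top camera's picture.

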